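# Clamp the dressing stone in its sloping stand

## Task

Set the grey dressing stone lengthwise on the sloping bed of the green clamp stand and slide it down under the hood until it meets the stop. Press on it until you feel that it sits fully down on the bottomed bed, and only then swing the red-handled clamp shut over it and let go. Leave the felt wheel, jar and wedge where they are.

Things in the scene. Friction and masses are not known exactly. Their poses are not given: they have to be found in the camera images.
- stone_centre (a point): centre (half-way up) of the dressing stone, a loose plain grey-brown bar 48 x 150 x 24 mm (x, y, z), about 0.3 kg, flat on the table at first; its y axis runs along its length, z up. Either end may go into the pocket; the broad face that is up stays up. Fully home, its centre is at x = 75, y = 0, z = 12 mm of the cradle frame, its length along the cradle's x
- cradle: sloping part of the fixed green clamp stand (foot 205 x 130 mm; nothing fixed above 150 mm). Origin: on the stop's face, mid-width, at the bed's surface when the bed is down; 47 mm above the table. x = up the slope (28 degrees; the low end with the stop faces the robot), y = across, to the left seen from the low end, z = square out of the bed, leaning 28 degrees from vertical
- pocket (a point): middle of the pocket's mouth, cradle x = 25, y = 0, z = 18 mm. In the cradle frame: hidden stop face at x = 0; hood roof x = 0 to 25, its underside at z = 36 and top at 41; side cheeks x = 0 to 34, 52 mm apart inside, flaring to 64 mm apart at x = 45, tops at z = 41. Farther up, both sides are open
- bed_end (a point): cradle x = 156, y = 0, z = 0: upper end of the bed, an aluminium plate 44 mm wide, x = 4 to 156, which slides along the cradle's z on stiff guides. Its surface starts an unseen 5 to 9 mm high (z = 5 to 9), sinks under a push of about 7 N, stays where left (the stone's weight does not sink it, nothing springs back) and stops firmly at z = 0. This point stays at z = 0. Below it is a spine, top at z = -16
- clamp (a joint): angle of the hinged clamp strap, rad: 0 = shut, lying across the stone along -y of the cradle; grows as it opens upward and over to +y; 1.57 = square out of the bed; starts at 1.9 to 2.1, at most 2.2. The hinge is stiff: it stays where left, 1 to 2 N at the handle moves it. Shut, its rubber pad's underside is at z = 24.5 mm
- clamp_hinge (a point): point on the clamp's hinge axis, mid-width of the strap: cradle frame x = 140, y = 66, z = 30 mm; the axis runs along the cradle's x
- clamp_handle (a point): centre of the clamp's red round grip, 18 mm diameter and 26 mm long along the cradle's x, 112 mm from the hinge axis at the end of the steel strap, which is 16 mm wide and 6 mm thick
- felt_centre (a point): centre of the loose felt wheel, 60 mm diameter, 25 mm high, pale; leave it alone
- jar_centre (a point): middle of the loose glass jar with grey lid, 71 mm diameter, 102 mm high; leave it alone
- wedge_centre (a point): centre of the loose wooden wedge 30 x 75 x 22 mm; leave it alone

How it is judged (in metres and radians):
On the way:
1. with the clamp still open (over 1.0 rad), the stone is against the stop (centre at most 4 mm short of home), between the cheeks and fully down (centre at most 2 mm high) (value of joint clamp above 1 rad and x of stone_centre in the frame of cradle between 0.07 and 0.079 m and y of stone_centre in the frame of cradle between -0.008 and 0.008 m and z of stone_centre in the frame of cradle below 0.014 m and angle between the y axis of stone_centre and the x axis of cradle, either way round below 0.12 rad), for 0.2 s.
At the end, for the whole second after the job is handed in: The stone lies at rest on the bed, its length along the slope within 0.12 rad, its centre within 4 mm of home up the slope, 8 mm across and at most 2 mm above its seated height, and the clamp is shut over it (below 0.08 rad) (value of joint clamp below 0.08 rad and x of stone_centre in the frame of cradle between 0.07 and 0.079 m and y of stone_centre in the frame of cradle between -0.008 and 0.008 m and z of stone_centre in the frame of cradle below 0.014 m and angle between the y axis of stone_centre and the x axis of cradle, either way round below 0.12 rad and angle between the z axis of stone_centre and the z axis of cradle, either way round below 0.06 rad); the robot touches nothing.
It fails at once if the felt wheel, jar or wedge is moved more than 30 mm (distance of any of felt_centre, jar_centre, wedge_centre from where it was at the start of the episode above 0.03 m).
It also fails if it takes over 72 s, if anything falls off the work surface, if the arm or the gripper's body presses on something with over 40 N, if the wrist force passes 120 N, or if a joint passes its speed limit or range.

## Robot

A 7-joint arm with a two-finger parallel gripper is mounted at the origin on the work surface; the furniture and walls round the work are solid. World frame = base frame: x ahead of the robot, y to its left, z up, the work surface at z = 0. Lengths are in mm, angles in rad, forces in N, time in s.
With the tool pointing down it reaches from about 400 to 900 mm from the base axis. Payload 5.5 kg.
Tool frame: the origin (TCP) lies midway between the tips of the shut fingers; the grasp point (between the pads) lies 19 mm behind it; z points along the fingers, x is the direction in which the jaws open and shut, and the axes are right-handed (so a half turn about z gives the same grasp; the last joint's range is limited). The gripper opens to 92 mm and grips with 3 to 60 N. Pads are 19 mm wide; open, the fingers measure 130 mm over their backs; the gripper's body (75 mm by 190 mm) begins 47 mm behind the grasp point.
Start: joints at [1.544, 0.501, -0.427, 1.55, 0.221, 1.138, -0.21], TCP at [185.778, -622.886, 226.729] pointing down, gripper open.
Joint ranges: [-2.88, 2.88], [-0.31, 2.03], [-1.54, 1.56], [0.2, 2.42], [-1.41, 4.55], [0.19, 2.02], [-2.57, 2.57]. Speed limits (rad/s): [2.57, 2.57, 3.14, 3.14, 3.14, 3.14, 3.14].

## Interface

Orientations are given as a 3x3 rotation matrix whose columns are the frame's x, y, z axes.
In Python, from workcell import ctrl gives the robot as it stands.
- The arm moves only by the tool move_arm, never from a script. Its argument "targets" is a list that holds one entry, the list of rows, each a list of 7 numbers: the finger opening in cm, from 0 to 9.18, then the shift along the tool's x, y, z in cm, then the turn, a rotation vector about the tool's x, y, z in rad. In form: [[[grip, dx, dy, dz, wx, wy, wz], ...]]. A call has 1 to 20 rows; each row is the pose to reach, as a shift and turn from the pose commanded when the call began, along the tool's axes at that moment; what a row does not reach only later rows make up. A row lasts 1/8 s, in which the tool goes at most 62.5 mm and 10.7 degrees, less where a joint would pass 70% of its speed; a pose out of reach is approached as far as the arm can. A call with a gripper value outside its range is refused whole. The fingers move at their own pace and stop on an object; "force" is the grip in N (left out, the last holds). Time passes only in rows, so rows that repeat a pose let the fingers close. It gives the time, the measured TCP pose, the force and the opening at its end, in the units of the state.
- ctrl.read_state(): the state, without advancing time (a new reading comes with each control period).
- ctrl.snapshot(name): name is "scene" or "top" or "wrist"; returns the picture (420x560x3 uint8, red, green, blue); there is no depth.
- ctrl.camera_info(name): a dict with "mtx" (3x3 intrinsics, pixels), "k1" (the pictures are not rectified: a ray, as slopes to the right and down, at radius r is drawn at 1 + k1 r^2 times it, then the intrinsics apply), "R" (3x3) and "t" (3): a world point X has camera coordinates R X + t. Camera axes: x right, y down, z forward; pixel columns grow to the right and rows downward; lengths in mm; the calibration is good to about 2 mm. A picture is of the moment at which its call begins: read the wrist's pose just before it. camera_info takes no time and is no camera call; for the wrist camera it gives the pose at the moment of the call.
- ctrl.close_job(): hands the job in, once; it reports no verdict.
Trained networks look in the newest picture that a camera, given by its name, has taken for a name from the list of things; names that differ only in an ending like _2 or _b are one class to them, and where a whole thing is asked for, a point or a joint stands for the part that bears it (a point fixed in the world has none). Each returns a list of dicts, best first, with "conf" (0 to 1); they miss things now and then, are a little off and sometimes report something else, mostly with a low value. They report only what shows in the picture. A call takes as long as a camera call.
- ctrl.silhouettes(target, camera): "region" (420x560 bool, what is visible of it) and "position" ([row, column] in pixels, amid what is visible of it).
The state is a dict: "time": time; "joint_pos": joint angles; "qvel": joint speeds; "effort": joint torques, N m; "ee_pos": TCP position; "orientation": TCP orientation; "contact_force": force on the tool from outside, world axes, zero at the start; "ft_torque": the same for the moment, N m; "grip_width": finger opening in mm.
Only numpy, scipy, OpenCV 4.12 (cv2) and the standard library are available. Lean on these libraries where they do the work, as an engineer would, in place of code of your own. Each camera call takes 0.05 s, during which the arm holds its last target.

## Working session

There is one attempt and no reset: what is moved stays moved. The work goes in short steps, Python scripts to look and compute and a tool call to move; the robot and the scene stay as the last step left them, time stands still between calls to the robot, and variables do not carry over. Pictures are saved under pics/ and viewed, and the job is handed in when it is done.

Besides the shell and the picture viewer there is one more tool, called after "Emit:" by a JSON object that holds its "name" and its "arguments", one argument or row to a line. move_arm: Moves the arm, as the interface text tells. Its arguments: {"type":"object","properties":{"targets":{"type":"array","items":{"type":"array","items":{"type":"array","items":{"type":"number"}}}},"force":{"type":"number"}},"required":["targets"]}

```bash
ls; mkdir -p pics; python3 - <<'E'
from workcell import ctrl
import cv2, numpy as np
s=ctrl.read_state()
for k,v in s.items(): print(k,np.round(v,4).tolist())
for n in ["scene","top","wrist"]:
    im=ctrl.snapshot(n); cv2.imwrite(f"pics/a_{n}.png",im[:,:,::-1])
    c=ctrl.camera_info(n); print(n,{k:np.round(v,4).tolist() for k,v in c.items()})
E
```

```text
pics
time 0.0
joint_pos [1.5442, 0.5019, -0.4268, 1.5515, 0.2208, 1.1383, -0.2103]
qvel [0.0016, -0.0001, -0.001, -0.0028, 0.0012, -0.0005, 0.0018]
effort [0.0006, -56.6595, -5.8159, -27.9114, -0.0687, 0.0308, 0.0002]
ee_pos [185.4932, -622.2292, 225.6673]
orientation [[0.2858, -0.9583, -0.0005], [-0.9583, -0.2858, 0.0019], [-0.002, -0.0, -1.0]]
contact_force [-0.7691, 0.7499, 0.1419]
ft_torque [0.0057, 0.0031, -0.0049]
grip_width 91.8221
scene {'mtx': [[456.4856, 0.0, 280.8064], [0.0, 456.4856, 213.4142], [0.0, 0.0, 1.0]], 'k1': -0.1199, 'R': [[-0.7532, -0.6578, -0.008], [-0.4866, 0.5653, -0.666], [0.4426, -0.4977, -0.7459]], 't': [399.2083, 374.6763, 842.9365]}
top {'mtx': [[513.3255, 0.0, 276.9503], [0.0, 513.3255, 198.8223], [0.0, 0.0, 1.0]], 'k1': -0.1794, 'R': [[-0.0088, -1.0, -0.0013], [-0.986, 0.0089, -0.1667], [0.1667, -0.0002, -0.986]], 't': [-30.818, 570.6641, 1123.438]}
wrist {'mtx': [[302.3556, 0.0, 279.365], [0.0, 302.3556, 209.2985], [0.0, 0.0, 1.0]], 'k1': -0.0632, 'R': [[0.2859, -0.9583, 0.0001], [-0.9227, -0.2752, 0.2701], [-0.2588, -0.0773, -0.9628]], 't': [-650.1307, -33.5448, 388.1963]}
```

View images.

View pics/a_scene.png

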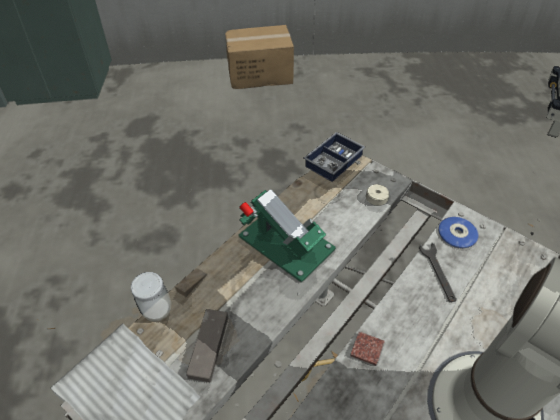

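View pics/a_top.png

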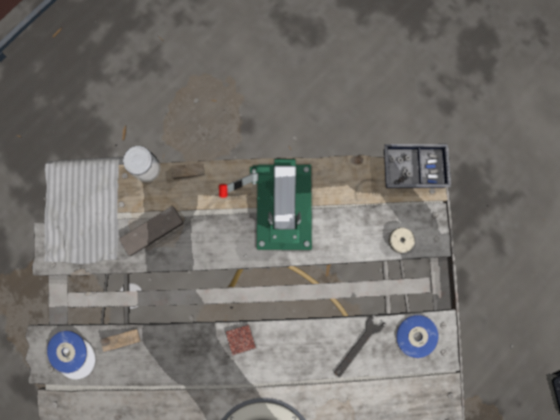

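View pics/a_wrist.png

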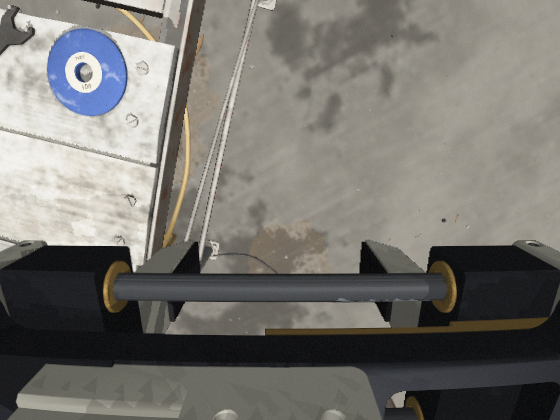

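```bash
cat > h.py <<'E'
from workcell import ctrl
import cv2, numpy as np
from scipy.optimize import least_squares
from scipy.spatial.transform import Rotation as Ro
def proj(c,X):
    X=np.atleast_2d(X)@c["R"].T+c["t"]
    s=X[:,:2]/X[:,2:]; r2=(s**2).sum(1,keepdims=True)
    s=s*(1+c["k1"]*r2)
    return s@np.diag([c["mtx"][0,0],c["mtx"][1,1]])+c["mtx"][:2,2]
def ray(c,uv):
    d=np.array([c["k1"],0,0,0,0],float)
    s=cv2.undistortPoints(np.array([[uv]],float),c["mtx"],d)[0,0]
    R=np.array(c["R"]); o=-R.T@c["t"]; v=R.T@np.array([s[0],s[1],1.]); return o,v/np.linalg.norm(v)
def plane(c,uv,z):
    o,v=ray(c,uv); return o+v*(z-o[2])/v[2]
def tri(obs):
    A=np.zeros((3,3));b=np.zeros(3);rs=[]
    for c,uv in obs:
        o,v=ray(c,uv);P=np.eye(3)-np.outer(v,v);A+=P;b+=P@o;rs.append((o,P))
    X=np.linalg.solve(A,b); return X,[np.linalg.norm(P@(X-o)) for o,P in rs]
def info(n):
    c=ctrl.camera_info(n); return {k:(np.array(v,float) if k!="k1" else float(v)) for k,v in c.items()}
def save(im,name,box=None,k=1):
    if box: im=im[box[1]:box[3],box[0]:box[2]]
    if k!=1: im=cv2.resize(im,None,fx=k,fy=k,interpolation=cv2.INTER_CUBIC)
    cv2.imwrite("pics/"+name,im[:,:,::-1])
E
python3 - <<'E'
from h import *
import pickle
out={}
for n in ["scene","top"]:
    im=ctrl.snapshot(n); out[n]=(im,info(n))
    for t in ["stone_centre","cradle","clamp_handle","felt_centre","jar_centre","wedge_centre","clamp","bed_end"]:
        r=ctrl.silhouettes(t,n)
        for d in r[:2]: print(n,t,round(d["conf"],2),np.round(d["position"],1),d["region"].sum())
        out[n,t]=r
pickle.dump(out,open("s0.pkl","wb"))
save(out["top"][0],"b_top.png",(210,140,350,260),5)
save(out["scene"][0],"b_scene.png",(225,170,355,290),5)
for t in ["stone_centre","clamp_handle","felt_centre","jar_centre","wedge_centre"]:
    if out["top",t] and out["scene",t]:
        X,e=tri([(out[n][1],out[n,t][0]["position"][::-1]) for n in ["top","scene"]]); print(t,X.round(1),np.round(e,1))
print(ctrl.read_state()["time"])
E
```

```text
scene stone_centre 0.72 [345.1 205.4] 1760
scene cradle 0.63 [232.4 294. ] 1363
scene clamp_handle 0.51 [206.8 245.4] 156
scene jar_centre 0.92 [297.9 151.9] 1501
scene jar_centre 0.71 [235.1 293.1] 1372
scene wedge_centre 0.68 [281.8 191.5] 418
scene clamp 0.67 [210. 246.] 132
scene clamp 0.34 [344.6 203.7] 1737
scene bed_end 0.61 [236.2 294.3] 1236
top stone_centre 0.93 [231.3 152.4] 1388
top cradle 0.79 [229.  276.9] 947
top clamp_handle 0.81 [180.4 231.3] 315
top felt_centre 0.7 [237.7 400. ] 568
top felt_centre 0.38 [222.6 280.1] 844
top jar_centre 0.96 [162.1 142.9] 970
top wedge_centre 0.39 [220.2 274.9] 945
top clamp 0.84 [184.4 234.9] 427
top bed_end 0.94 [226.2 280. ] 854
stone_centre [504.7 261.6   5.8] [3.1 3.1]
clamp_handle [579.6  53.1 205. ] [2.5 2.5]
jar_centre [658.8 276.1  44.9] [2.9 2.9]
wedge_centre [601.6  67.1 -41. ] [119.2 119.2]
1.05
```

View pics/b_top.png

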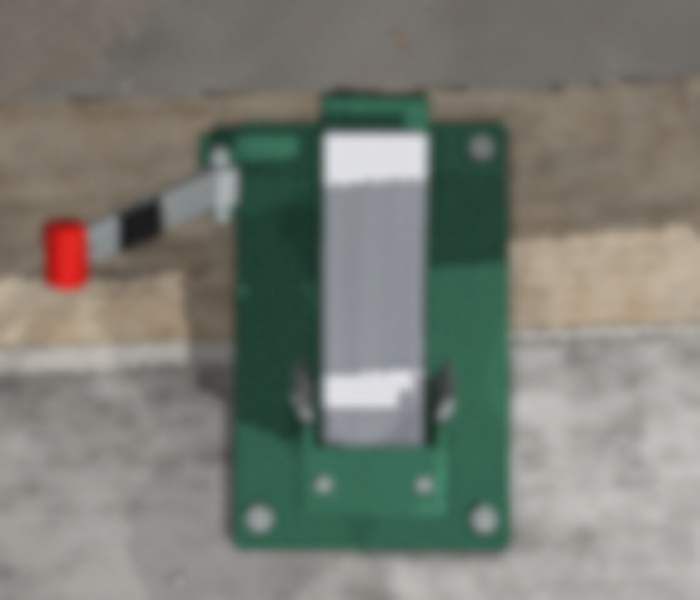

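View pics/b_scene.png

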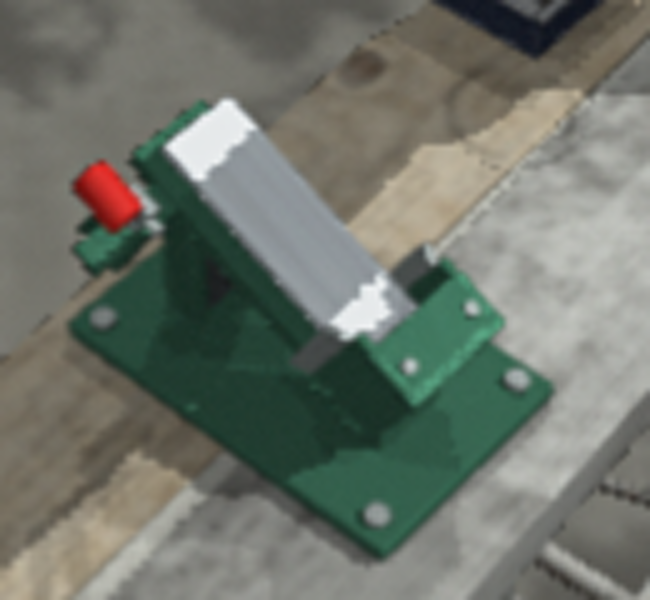

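```bash
cat > fit.py <<'E'
from h import *
import pickle
out=pickle.load(open("s0.pkl","rb"))
ct=out["top"][1]; cs=out["scene"][1]
# stone: minAreaRect of region -> corners on plane z=24/0 
for n in ["top","scene"]:
    c=out[n][1]; reg=out[n,"stone_centre"][0]["region"].astype(np.uint8)
    cn=max(cv2.findContours(reg,cv2.RETR_EXTERNAL,cv2.CHAIN_APPROX_NONE)[0],key=cv2.contourArea)[:,0,:]
    def model(p):
        x,y,a=p; ca,sa=np.cos(a),np.sin(a)
        P=[]
        for sx in(-24,24):
            for sy in(-75,75):
                for z in(0,24): P.append([x+ca*sx-sa*sy,y+sa*sx+ca*sy,z])
        h=cv2.convexHull(proj(c,np.array(P)).astype(np.float32)); return h
    def res(p):
        h=model(p); return [cv2.pointPolygonTest(h,(float(q[0]),float(q[1])),True) for q in cn]
    x0=[504,261,np.nan]
    best=None
    for a in np.arange(0,np.pi,.3):
        r=least_squares(res,[504,261,a],loss="soft_l1",x_scale=[5,5,.1],diff_step=1e-3)
        if best is None or r.cost<best.cost: best=r
    print(n,"stone",best.x.round(3),best.cost, np.abs(res(best.x)).mean())
# triangulate handle, felt, wedge
c=cs; 
print("wedge on z=22", plane(cs,out["scene","wedge_centre"][0]["position"][::-1],16).round(1))
print("felt", plane(ct,out["top","felt_centre"][0]["position"][::-1],20).round(1))
print("foot corners top", [plane(ct,uv,8).round(0)[:2].tolist() for uv in [(257,165),(311.5,165),(311.5,249.5),(257,249.5)]])
# corner picks (top crop /5 +(210,140); scene crop/5 +(225,170))
T=lambda u,v:(210+u/5,140+v/5); S=lambda u,v:(225+u/5,170+v/5)
pk={"bolt_left":(T(324,485),S(411,367)),"bolt_right":(T(425,485),S(473,307)),
"bedTL":(T(322,130),S(165,150)),"bedTR":(T(428,130),S(230,100)),"hoodBL":(T(303,514),S(414,408)),"hoodBR":(T(446,512),S(503,322)),
"handle":(T(67,255),S(108,196)),"footBL":(T(237,545),S(385,557)),"footBR":(T(506,547),S(552,388)),"footTL":(T(232,130),S(70,325))}
for k,(a,b) in pk.items():
    X,e=tri([(ct,a),(cs,b)]); print(k,X.round(1),np.round(e,1))
E
python3 fit.py
```

```text
top stone [502.869 261.018   3.692] 34.16636256232131 0.6735669724848131
scene stone [503.329 259.106   0.558] 77.14264195842651 0.97240379775907
wedge on z=22 [640.2 180.7  16. ]
felt [ 480.5 -322.2   20. ]
foot corners top [[660.0, 11.0], [658.0, -119.0], [457.0, -115.0], [458.0, 12.0]]
bolt_left [479.1 -30.6  87.4] [0.3 0.3]
bolt_right [478.6 -74.5  88.9] [0.2 0.2]
bedTL [628.1 -31.9 123.2] [1.6 1.6]
bedTR [628.7 -77.6 120.2] [1.3 1.3]
hoodBL [468.  -20.9  76.5] [0.4 0.4]
hoodBR [467.8 -83.9  78.2] [0.1 0.1]
handle [556.6  67.9 225.7] [0. 0.]
footBL [458.4  10.2   3.9] [1.1 1.1]
footBR [ 456.5 -114.8    8.2] [0.6 0.6]
footTL [655.4  12.1  14.7] [0.1 0.1]
```

```bash
cat > mv.py <<'E'
from h import *
import json,os
F="cmd.json"
def load():
    d=json.load(open(F)); return np.array(d["p"]),np.array(d["R"])
def store(p,R): json.dump({"p":np.array(p).tolist(),"R":np.array(R).tolist()},open(F,"w"))
def down(yaw):
    c,s=np.cos(yaw),np.sin(yaw); x=np.array([c,s,0]);z=np.array([0,0,-1.]);return np.c_[x,np.cross(z,x),z]
def delta(p,R,p0=None,R0=None):
    if p0 is None: p0,R0=load()
    d=R0.T@(np.array(p,float)-p0)/10; w=Ro.from_matrix(R0.T@R).as_rotvec()
    return d,w
def show(p,R,**k):
    d,w=delta(p,R,**k); print("delta cm",d.round(2).tolist(),"rot",w.round(3).tolist()," dist",np.linalg.norm(d).round(1),"deg",np.degrees(np.linalg.norm(w)).round(1))
def applied(d,w):
    "record the written numbers"
    p0,R0=load(); p=p0+R0@(np.array(d)*10); R=R0@Ro.from_rotvec(w).as_matrix(); store(p,R); return p,R
def wcam(p,R):
    "predicted wrist camera"
    w=np.load("wc.npz"); Rc=w["Rtc"]@R.T; return dict(mtx=w["mtx"],k1=float(w["k1"]),R=Rc,t=-Rc@(p+R@w["pc"]))
E
python3 - <<'E'
from mv import *
s=ctrl.read_state(); c=info("wrist"); R=np.array(s["orientation"]);p=np.array(s["ee_pos"])
C=-c["R"].T@c["t"]; pc=R.T@(C-p); Rtc=c["R"]@R
print("cam in tool",pc.round(1)); print(Rtc.round(3))
np.savez("wc.npz",pc=pc,Rtc=Rtc,mtx=c["mtx"],k1=c["k1"])
yaw=np.arctan2(R[1,0],R[0,0]); store([185.778,-622.886,226.729],down(yaw)); print(yaw)
for (tp,yw) in [((560,-150,380),0),((540,-170,400),0.2),((600,-100,400),0.2)]:
    cc=wcam(np.array(tp,float),down(yw)); print(tp,yw,proj(cc,[[460,-53,60],[640,-53,120],[495,-53,47],[556,68,225]]).round(0).tolist())
show([350,-400,400],down(-.6)); show([560,-150,400],down(0))
E
```

```text
cam in tool [   0.4  -72.6 -157. ]
[[ 1.    -0.    -0.002]
 [-0.     0.963 -0.27 ]
 [ 0.002  0.27   0.963]]
-1.280979979047727
(560, -150, 380) 0 [[212.0, 109.0], [339.0, 106.0], [237.0, 109.0], [274.0, -38.0]]
(540, -170, 400) 0.2 [[243.0, 87.0], [366.0, 109.0], [266.0, 92.0], [344.0, -40.0]]
(600, -100, 400) 0.2 [[199.0, 124.0], [313.0, 150.0], [222.0, 129.0], [269.0, 21.0]]
delta cm [-16.67, -22.11, -17.33] rot [0.0, 0.0, -0.681]  dist 32.7 deg 39.0
delta cm [-34.62, -49.38, -17.33] rot [0.0, 0.0, -1.281]  dist 62.7 deg 73.4
```

Emit:
{"name": "move_arm", "arguments": {
  "targets": [
    [[9,-20,-25,-15.5,0,0,-0.64],[9,-35.5,-53,-15.5,0,0,-1.28],[9,-35.5,-53,-15.5,0,0,-1.28],[9,-35.5,-53,-15.5,0,0,-1.28],[9,-35.5,-53,-15.5,0,0,-1.28],[9,-35.5,-53,-15.5,0,0,-1.28],[9,-35.5,-53,-15.5,0,0,-1.28],[9,-35.5,-53,-15.5,0,0,-1.28],[9,-35.5,-53,-15.5,0,0,-1.28],[9,-35.5,-53,-15.5,0,0,-1.28],[9,-35.5,-53,-15.5,0,0,-1.28],[9,-35.5,-53,-15.5,0,0,-1.28],[9,-35.5,-53,-15.5,0,0,-1.28],[9,-35.5,-53,-15.5,0,0,-1.28]]
  ]
}}

```text
time: 2.8
ee_pos: [591.4, -133.2, 381.3]
orientation: [[1.0, -0.004, -0.001], [-0.004, -1.0, -0.001], [-0.001, 0.001, -1.0]]
contact_force: [-0.7, -0.5, -0.2]
grip_width: 90.3
```

```bash
python3 - <<'E'
from mv import *
print(applied([-35.5,-53,-15.5],[0,0,-1.28]))
s=ctrl.read_state(); print(s["time"],s["ee_pos"],np.round(s["joint_pos"],2),np.round(s["qvel"],3)); im=ctrl.snapshot("wrist"); c=info("wrist"); np.savez("w1.npz",im=im,**c)
save(im,"c_wrist.png"); save(im,"c_crop.png",(160,20,440,240),2.8)
E
```

```text
(array([ 592.22451481, -131.22938141,  381.729     ]), array([[ 9.99999520e-01, -9.79978891e-04,  0.00000000e+00],
       [-9.79978891e-04, -9.99999520e-01,  0.00000000e+00],
       [ 0.00000000e+00,  0.00000000e+00, -1.00000000e+00]]))
2.8 [ 591.39812794 -133.20671181  381.31457882] [ 0.83  0.41 -0.91  1.45  0.33  1.44 -0.09] [ 0.005 -0.001 -0.005  0.001 -0.001 -0.001 -0.002]
```

View pics/c_wrist.png

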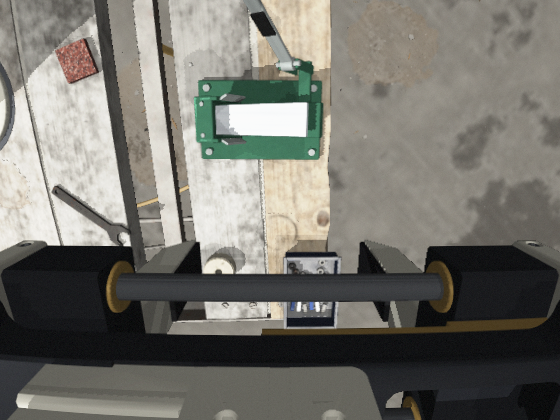

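View pics/c_crop.png

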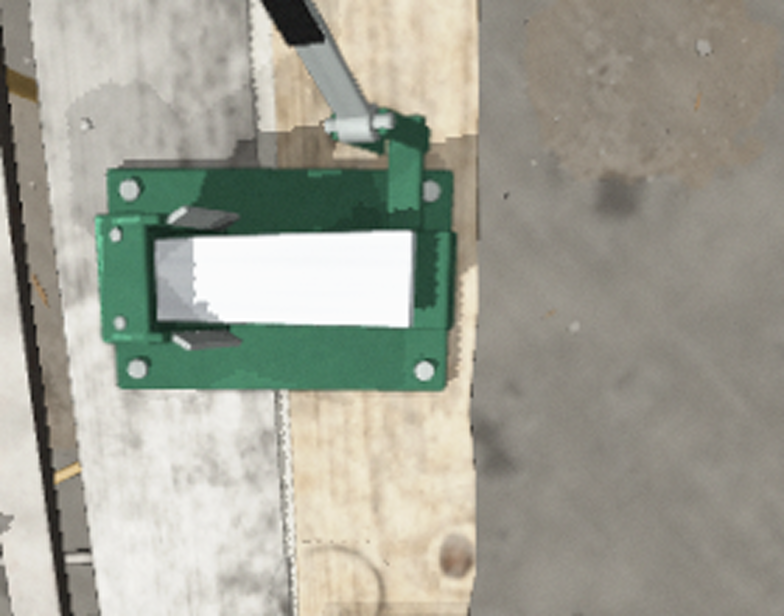

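```bash
cat > fitc.py <<'E'
from mv import *
import pickle
out=pickle.load(open("s0.pkl","rb")); ct=out["top"][1]; cs=out["scene"][1]
w=np.load("w1.npz"); cw={k:w[k] for k in ["mtx","k1","R","t"]}; cw["k1"]=float(cw["k1"])
T=lambda u,v:(210+u/5,140+v/5); S=lambda u,v:(225+u/5,170+v/5); W=lambda u,v:(160+u/2.8,20+v/2.8)
cams=[ct,cs,cw]
a=np.radians(28)
def frame(x0,y0,yaw):
    c,s=np.cos(yaw),np.sin(yaw)
    ex=np.array([np.cos(a)*c,np.cos(a)*s,np.sin(a)]);ey=np.array([-s,c,0]);ez=np.cross(ex,ey)
    return np.array([x0,y0,47.]),np.c_[ex,ey,ez]
obs=[]
def add(name,t=None,s=None,w=None):
    for i,u in enumerate((t,s,w)):
        if u is not None: obs.append((name,i,(T,S,W)[i](*u)))
add("boltL",(324,485),(411,367),(115,235)); add("boltR",(425,485),(473,307),(120,323))
add("bedL",(322,130),(165,150),(413,231)); add("bedR",(428,130),(230,100),(411,326))
add("hoodL",(303,514),(414,408),(97,217)); add("hoodR",(446,512),(503,322),(103,341))
add("handle",(67,255),(108,196))
add("fLL",(259,518),(376,514),(128,190)); add("fLR",(484,518),(517,379),(137,369)); add("fUR",(482,147),None,(425,370))
def res(p,full=False):
    x0,y0,yaw,h,th,t,hw,bx,bb,fx1,fx2,fb=p[:12]; off=p[12:].reshape(3,3)
    o,C=frame(x0,y0,yaw)
    L={"boltL":(bx,bb,42),"boltR":(bx,-bb,42),"bedL":(156,22,h),"bedR":(156,-22,h),"hoodL":(-t,hw,41),"hoodR":(-t,-hw,41),
       "handle":(140,66-112*np.cos(th),30+112*np.sin(th))}
    M={k:o+C@np.array(v,float) for k,v in L.items()}
    Cz=np.array([[np.cos(yaw),-np.sin(yaw)],[np.sin(yaw),np.cos(yaw)]])
    for k,(fx,fy) in {"fLL":(fx1,fb),"fLR":(fx1,-fb),"fUR":(fx2,-fb)}.items(): M[k]=np.r_[o[:2]+Cz@[fx,fy],11]
    r=[]
    for n,i,uv in obs:
        r+=list((proj(cams[i],M[n]+off[i])[0]-uv)/0.7)
    r=np.array(r)
    if full: return r
    return np.r_[r,off.ravel()/1.2,(h-7)/2,(th-2)/.1,(t-10)/6]
p0=np.r_[495,-53,0,7,2.05,10,31,10,22,-20,150,55,np.zeros(9)]
r=least_squares(res,p0,loss="soft_l1")
J=np.linalg.inv(r.jac.T@r.jac)
print(np.c_[r.x[:12],np.sqrt(np.diag(J))[:12]].round(3)); print(r.x[12:].reshape(3,3).round(2))
for (n,i,uv),e in zip(obs,res(r.x,True).reshape(-1,2)*.7): print(n,i,e.round(1))
np.save("cr.npy",r.x[:5])
E
python3 fitc.py
```

```text
[[ 4.92742e+02  1.05900e+00]
 [-5.31500e+01  8.92000e-01]
 [-9.00000e-03  4.00000e-03]
 [ 5.32000e+00  1.92200e+00]
 [ 2.08300e+00  1.10000e-02]
 [ 6.25300e+00  1.13300e+00]
 [ 3.15260e+01  5.66000e-01]
 [ 7.30300e+00  1.04000e+00]
 [ 2.20590e+01  5.38000e-01]
 [-2.22290e+01  1.03500e+00]
 [ 1.54773e+02  1.27900e+00]
 [ 5.24210e+01  5.61000e-01]]
[[-0.02  0.5   0.1 ]
 [-0.35  0.09 -0.62]
 [ 0.38 -0.62 -0.16]]
boltL 0 [ 0.  -0.1]
boltL 1 [-0.2 -0. ]
boltL 2 [-0. -0.]
boltR 0 [ 0.1 -0.1]
boltR 1 [-0.1  0.4]
boltR 2 [-0.2  0.1]
bedL 0 [0.4 0.4]
bedL 1 [-0.5 -0.5]
bedL 2 [ 0.1 -0.3]
bedR 0 [-0.4  0.4]
bedR 1 [-0.6 -0.8]
bedR 2 [-0.1  0.2]
hoodL 0 [-0.1 -0.4]
hoodL 1 [ 0.4 -0.9]
hoodL 2 [-0.6 -0. ]
hoodR 0 [ 0.1 -0. ]
hoodR 1 [ 0.3 -0.4]
hoodR 2 [-0.2 -0. ]
handle 0 [ 0.1 -0.4]
handle 1 [0.1 0. ]
fLL 0 [0.1 0.2]
fLL 1 [0.2 1. ]
fLL 2 [ 0.6 -0.1]
fLR 0 [0.2 0.2]
fLR 1 [0.1 0.7]
fLR 2 [ 0.5 -0.1]
fUR 0 [-0.1 -0. ]
fUR 2 [-0. -0.]
```

```bash
python3 - <<'E'
from mv import *
for tp in [(490,281,250),(500,265,300),(520,235,300)]:
    cc=wcam(np.array(tp,float),down(.555)); u=np.array([-.527,.85,0])
    print(tp,proj(cc,[np.array([503,260,24])+75*u,np.array([503,260,24])-75*u]).round(0).tolist())
show([520,235,300],down(.555))
E
```

```text
(490, 281, 250) [[279.0, 143.0], [279.0, 255.0]]
(500, 265, 300) [[279.0, 127.0], [279.0, 230.0]]
(520, 235, 300) [[278.0, 100.0], [278.0, 207.0]]
delta cm [-7.26, -36.62, 8.17] rot [0.0, 0.0, -0.556]  dist 38.2 deg 31.9
```

Emit:
{"name": "move_arm", "arguments": {
  "targets": [
    [[9,-4,-20,2,0,0,-0.3],[9,-4,-20,2,0,0,-0.3],[9,-4,-20,2,0,0,-0.3],[9,-7.3,-36.6,8,0,0,-0.556],[9,-7.3,-36.6,8,0,0,-0.556],[9,-7.3,-36.6,8,0,0,-0.556],[9,-7.3,-36.6,8,0,0,-0.556],[9,-7.3,-36.6,8,0,0,-0.556],[9,-7.3,-36.6,8,0,0,-0.556],[9,-7.3,-36.6,8,0,0,-0.556]]
  ]
}}

```text
time: 4.1
ee_pos: [520.8, 232.7, 302.0]
orientation: [[0.852, 0.524, 0.001], [0.524, -0.852, -0.001], [0.0, 0.001, -1.0]]
contact_force: [-0.5, -0.3, -0.4]
grip_width: 89.7
```

```bash
python3 - <<'E'
from mv import *
print(applied([-7.3,-36.6,8],[0,0,-.556])[0])
s=ctrl.read_state(); print(s["time"],s["ee_pos"],np.round(s["joint_pos"],2)); im=ctrl.snapshot("wrist"); c=info("wrist"); np.savez("w2.npz",im=im,**c)
r=ctrl.silhouettes("stone_centre","wrist"); print([(d["conf"],d["position"],d["region"].sum()) for d in r])
import pickle; out=pickle.load(open("s0.pkl","rb"))
reg=r[0]["region"].astype(np.uint8)
sets=[(c,reg)]+[(out[n][1],out[n,"stone_centre"][0]["region"].astype(np.uint8)) for n in ["top","scene"]]
cns=[max(cv2.findContours(g,cv2.RETR_EXTERNAL,cv2.CHAIN_APPROX_NONE)[0],key=cv2.contourArea)[:,0,:] for _,g in sets]
def fit(idx,freez=False):
    def res(p):
        x,y,a=p[:3]; z0=p[3] if freez else 0; ca,sa=np.cos(a),np.sin(a); o=[]
        P=np.array([[x+ca*sx-sa*sy,y+sa*sx+ca*sy,z+z0] for sx in(-24,24) for sy in(-75,75) for z in(0,24)])
        for i in idx:
            h=cv2.convexHull(proj(sets[i][0],P).astype(np.float32)); o+=[cv2.pointPolygonTest(h,(float(q[0]),float(q[1])),True) for q in cns[i]]
        return np.array(o)
    x0=[503,260,.555]+([0.] if freez else [])
    r=least_squares(res,x0,loss="soft_l1",x_scale=[5,5,.1,5][:len(x0)],diff_step=1e-3); return r.x.round(3),np.abs(res(r.x)).mean().round(2)
print(fit([0]),fit([0],True),fit([0,1,2],True),fit([0,1,2]))
cv2.drawContours(im:=im.copy(),[cns[0][:,None]],-1,(255,0,0),1); save(im,"d_wrist.png")
E
```

```text
[519.58322214 234.8419813  301.729     ]
4.1 [520.77249924 232.71867203 302.02431503] [ 0.34  0.45 -1.08  1.65  0.41  1.29 -0.26]
[(0.98, [150.5, 280.0], np.int64(3560))]
(array([501.677, 259.965,   0.556]), np.float64(0.58)) (array([501.678, 259.965,   0.556,   0.   ]), np.float64(0.58)) (array([501.986, 260.03 ,   0.556,   0.   ]), np.float64(0.75)) (array([501.989, 260.025,   0.556]), np.float64(0.75))
```

View pics/d_wrist.png

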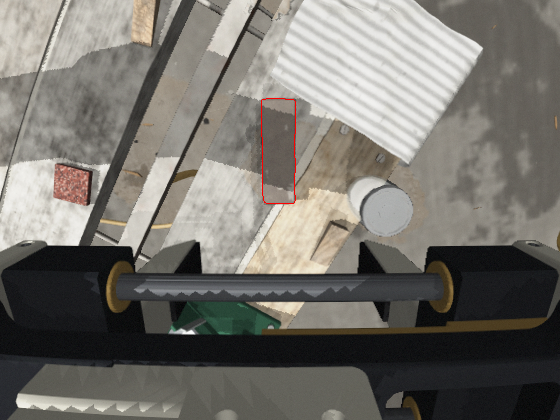

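```bash
python3 - <<'E'
from mv import *
import pickle; out=pickle.load(open("s0.pkl","rb")); ct=out["top"][1]; cs=out["scene"][1]
s=ctrl.read_state(); print(s["time"],s["ee_pos"])
save(out["top"][0],"e_top.png",(30,140,200,280),4); save(out["scene"][0],"e_scene.png",(50,260,250,420),3.5)
w=np.load("w2.npz"); cw={k:w[k] for k in ["mtx","k1","R","t"]}; cw["k1"]=float(cw["k1"])
for k,uvs in {"stone":[(ct,out["top","stone_centre"][0]["position"][::-1]),(cs,out["scene","stone_centre"][0]["position"][::-1]),(cw,(280,150.5))]}.items():
    print(k,tri(uvs),tri([uvs[0],uvs[2]]))
for uv in [(275,75),(410,165)]: print("sheet z=0/30",plane(cw,uv,0).round(0),plane(cw,uv,30).round(0))
for uv in [(372,195),(386,210)]: print("jar",plane(cw,uv,102).round(0))
E
```

```text
4.2 [520.37202548 233.4153847  301.98933893]
stone (array([503.90490555, 262.08588389,   6.62132406]), [np.float64(3.1030444097961554), np.float64(3.249068048465691), np.float64(1.3895844817862812)]) (array([503.35120611, 262.26705276,  -4.82590712]), [np.float64(0.06829038820856452), np.float64(0.06829038820845501)])
sheet z=0/30 [441. 349.   0.] [444. 346.  30.]
sheet z=0/30 [684. 349.   0.] [671. 346.  30.]
jar [622. 283. 102.]
jar [648. 277. 102.]
```

View pics/e_scene.png

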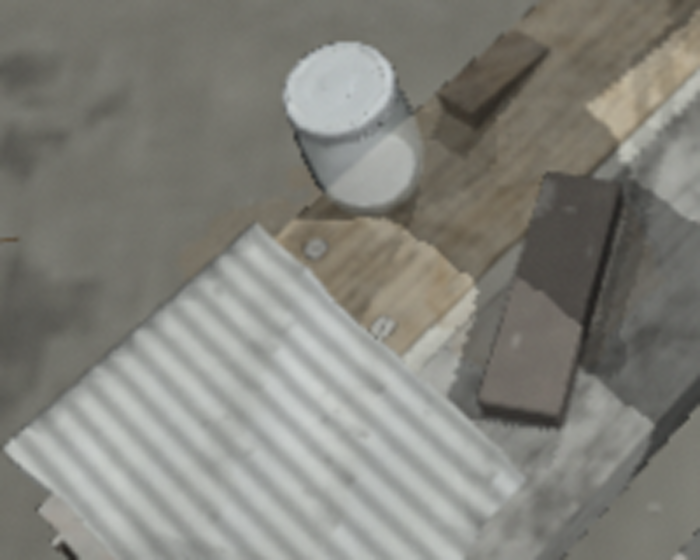

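View pics/e_top.png

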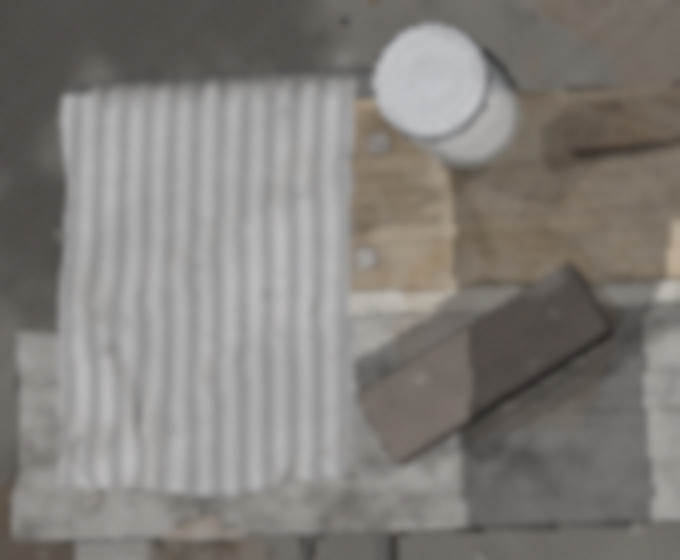

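```bash
python3 - <<'E'
from mv import *
R=down(.556)@Ro.from_rotvec([-.105,0,0]).as_matrix()
for z in (60,25,3.5): show([488,282.,z],R)
E
```

```text
delta cm [-0.2, -5.67, 24.17] rot [-0.105, 0.0, -0.001]  dist 24.8 deg 6.0
delta cm [-0.2, -5.67, 27.67] rot [-0.105, 0.0, -0.001]  dist 28.2 deg 6.0
delta cm [-0.2, -5.67, 29.82] rot [-0.105, 0.0, -0.001]  dist 30.4 deg 6.0
```

Emit:
{"name": "move_arm", "arguments": {
  "targets": [
    [[8,-0.2,-5.7,12,-0.105,0,0],[8,-0.2,-5.7,24,-0.105,0,0],[8,-0.2,-5.7,24,-0.105,0,0],[8,-0.2,-5.7,24,-0.105,0,0],[8,-0.2,-5.7,24,-0.105,0,0],[8,-0.2,-5.7,26,-0.105,0,0],[8,-0.2,-5.7,27.7,-0.105,0,0],[8,-0.2,-5.7,28.8,-0.105,0,0],[8,-0.2,-5.7,29.8,-0.105,0,0],[8,-0.2,-5.7,29.8,-0.105,0,0],[8,-0.2,-5.7,29.8,-0.105,0,0]]
  ],
  "force": 35
}}

```text
time: 5.58
ee_pos: [488.1, 282.6, 4.1]
orientation: [[0.85, 0.524, 0.056], [0.527, -0.845, -0.089], [0.001, 0.105, -0.994]]
contact_force: [-0.2, -0.2, 0.1]
grip_width: 80.4
```

```bash
python3 - <<'E'
from mv import *
print(applied([-.2,-5.7,29.8],[-.105,0,0])[0])
s=ctrl.read_state(); print(s["time"],s["ee_pos"],np.round(s["joint_pos"],2),s["grip_width"],s["contact_force"])
for n in ["wrist","scene"]:
    im=ctrl.snapshot(n); save(im,f"f_{n}.png")
E
```

```text
[487.84670435 282.23178441   3.729     ]
5.575 [488.05712402 282.5601827    4.10371033] [-0.06  0.78 -0.76  1.89  0.87  0.85 -0.77] 80.42291386225276 [-0.15679857 -0.19306889  0.10751768]
```

View pics/f_wrist.png

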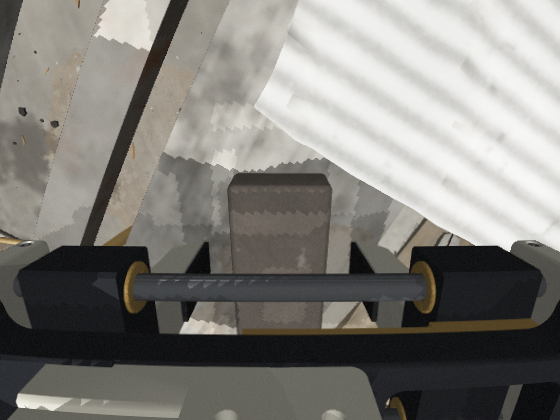

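View pics/f_scene.png

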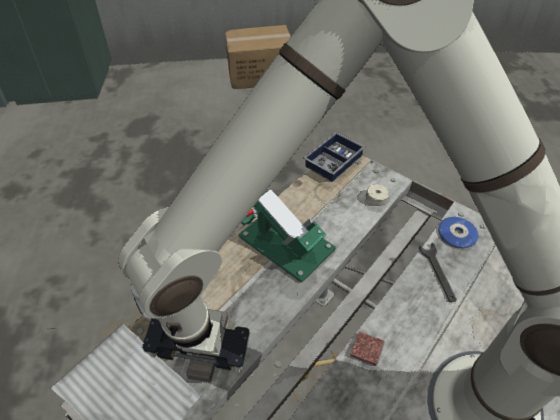

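Emit:
{"name": "move_arm", "arguments": {
  "targets": [
    [[4,0,0,0,0,0,0],[4,0,0,0,0,0,0],[4,0,0,0,0,0,0],[4,0,0,0,0,0,0],[4,0,0,0,0,0,0],[4,0,0,0,0,0,0],[4,0,0,-2,0,0,0],[4,0,0,-5,0,0,0],[4,0,0,-5,0,0,0]]
  ],
  "force": 35
}}

```text
time: 6.8
ee_pos: [486.2, 288.6, 56.1]
orientation: [[0.849, 0.524, 0.059], [0.528, -0.845, -0.086], [0.005, 0.104, -0.995]]
contact_force: [0.1, -0.5, -4.0]
grip_width: 48.0
```

```bash
python3 - <<'E'
from mv import *
print(applied([0,0,-5],[0,0,0])[0])
s=ctrl.read_state(); print(s["time"],s["ee_pos"],np.round(s["joint_pos"],2),s["grip_width"],s["contact_force"])
im=ctrl.snapshot("wrist"); save(im,f"g_wrist.png"); c=info("wrist"); np.savez("w3.npz",im=im,**c)
np.save("pose3.npy",np.c_[np.array(s["orientation"]),np.array(s["ee_pos"])])
E
```

```text
[485.08524341 286.68551207  53.45362814]
6.8 [486.16367845 288.58663777  56.1247691 ] [-0.03  0.71 -0.83  1.88  0.79  0.92 -0.72] 48.01056537887302 [ 0.12041937 -0.50001768 -3.99868439]
```

View pics/g_wrist.png

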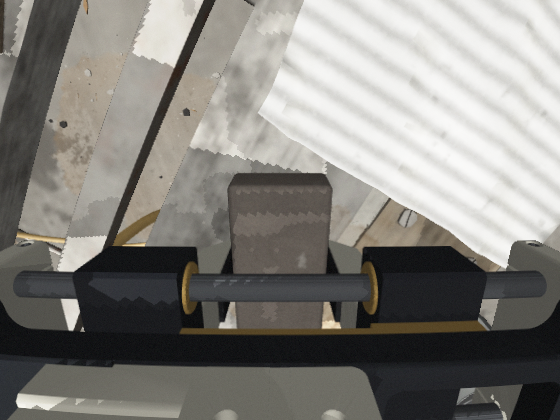

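```bash
cat > geo.py <<'E'
from mv import *
from fitc_lib import frame
cr=np.load("cr.npy"); O,C=frame(*cr[:3])
def cw(p): return O+C@np.array(p,float)      # cradle->world
def wc(p): return C.T@(np.array(p,float)-O)
E
sed -n '/^a=/,/return np.array(\[x0/p' fitc.py > body; (echo "import numpy as np"; cat body) > fitc_lib.py
cat >> geo.py <<'E'
# stone in tool frame, from the grasp
u=np.array([-.528,.8495,0]); u/=np.linalg.norm(u)
Tg=down(.556)@Ro.from_rotvec([-.105,0,0]).as_matrix(); pg=np.array([488.06,282.56,4.1])
Rs=np.c_[-u,np.cross([0,0,1.],-u),[0,0,1.]]; ps=np.array([501.9,260,12.])
Rts=Tg.T@Rs; pts=Tg.T@(ps-pg); pts[0]=0
def tool_for(xc,yc,zc):
    "tool pose for stone centre at cradle xyz"
    R=C@Rts.T; return cw([xc,yc,zc])-R@pts, R
E
python3 - <<'E'
from geo import *
print(Rts.round(3),pts.round(1),O,C.round(3))
w=np.load("w3.npz"); c={k:w[k] for k in ["mtx","k1","R","t"]}; c["k1"]=float(c["k1"]); P=np.load("pose3.npy")
for q in [(-75,24,12),(-75,-24,12),(-75,24,-12),(-75,-24,-12)]:
    print(q,proj(c,P[:,3]+P[:,:3]@(pts+Rts@np.array(q,float))).round(1))
p0,R0=load()
for q in [(115,0,12+120),(115,0,40),(115,0,22)]:
    p,R=tool_for(*q); print(q,p.round(1),np.degrees(np.arccos(-R[2,2])).round(1), "tool in cradle",wc(p).round(1)); show(p,R)
show([485,200,300],R0); show([480,-50,330],down(1.2))
E
```

```text
[[ 0.     1.     0.   ]
 [ 0.994 -0.     0.105]
 [ 0.105 -0.    -0.994]] [ 0.  27.1 -5.1] [492.74242782 -53.1498473   47.        ] [[ 0.883  0.009 -0.469]
 [-0.008  1.     0.004]
 [ 0.469  0.     0.883]]
(-75, 24, 12) [[336.7 184.7]]
(-75, -24, 12) [[227.5 184.7]]
(-75, 24, -12) [[328.6 170.9]]
(-75, -24, -12) [[235.1 170.9]]
(115, 0, 132) [512.7 -53.3 198.1] 34.0 tool in cradle [ 88.5   0.  124.1]
delta cm [-15.57, 31.7, -11.21] rot [-0.446, 0.348, -0.955]  dist 37.1 deg 63.6
(115, 0, 40) [555.8 -53.7 116.9] 34.0 tool in cradle [88.5  0.  32.1]
delta cm [-11.92, 33.14, -2.89] rot [-0.446, 0.348, -0.955]  dist 35.3 deg 63.6
(115, 0, 22) [564.3 -53.8 101. ] 34.0 tool in cradle [88.5  0.  14.1]
delta cm [-11.21, 33.42, -1.26] rot [-0.446, 0.348, -0.955]  dist 35.3 deg 63.6
delta cm [-4.58, 9.91, -23.75] rot [0.0, 0.0, 0.0]  dist 26.1 deg 0.0
delta cm [-18.17, 31.09, -24.53] rot [0.101, 0.034, -0.644]  dist 43.6 deg 37.4
```

```bash
python3 - <<'E'
from mv import *
w=np.load("w3.npz"); save(w["im"],"g_crop.png",(200,150,360,340),3.1)
E
```

```text
(no output)
```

View pics/g_crop.png

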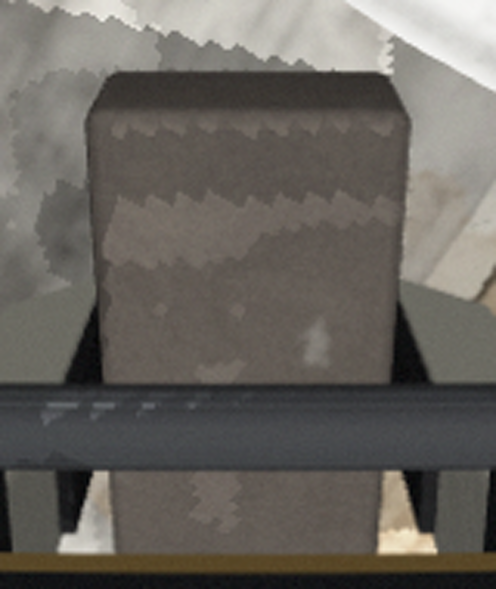

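```bash
python3 - <<'E'
from geo import *
p,R=tool_for(115,0,132); show([500,-53,330],R)
E
```

```text
delta cm [-16.63, 32.39, -24.39] rot [-0.446, 0.348, -0.955]  dist 43.8 deg 63.6
```

Emit:
{"name": "move_arm", "arguments": {
  "targets": [
    [[4,-2,4,-14,0,0,0],[4,-4.6,10,-24,0,0,0],[4,-4.6,10,-24,0,0,0],[4,-4.6,10,-24,0,0,0],[4,-4.6,10,-24,0,0,0],[4,-10,20,-27,-0.2,0.16,-0.43],[4,-10,20,-27,-0.2,0.16,-0.43],[4,-10,20,-27,-0.2,0.16,-0.43],[4,-16.6,32.4,-24.4,-0.446,0.348,-0.955],[4,-16.6,32.4,-24.4,-0.446,0.348,-0.955],[4,-16.6,32.4,-24.4,-0.446,0.348,-0.955],[4,-16.6,32.4,-24.4,-0.446,0.348,-0.955],[4,-16.6,32.4,-24.4,-0.446,0.348,-0.955],[4,-16.6,32.4,-24.4,-0.446,0.348,-0.955],[4,-16.6,32.4,-24.4,-0.446,0.348,-0.955],[4,-16.6,32.4,-24.4,-0.446,0.348,-0.955]]
  ]
}}

```text
time: 8.85
ee_pos: [499.7, -52.2, 328.8]
orientation: [[0.008, 0.83, 0.557], [1.0, -0.007, -0.004], [0.001, 0.557, -0.83]]
contact_force: [1.0, -1.0, -2.5]
grip_width: 47.9
```

```bash
python3 - <<'E'
from geo import *
p,R=applied([-16.6,32.4,-24.4],[-.446,.348,-.955]); print(p,R.round(3))
s=ctrl.read_state(); print(s["time"],s["ee_pos"],np.round(s["joint_pos"],2),s["grip_width"],s["contact_force"],np.array(s["orientation"]).round(3))
im=ctrl.snapshot("wrist"); save(im,f"h_wrist.png"); c=info("wrist"); np.savez("w4.npz",im=im,**c)
s=ctrl.read_state(); print(s["ee_pos"])
im=ctrl.snapshot("scene"); save(im,f"h_scene.png");
for q in [(115,0,132),(115,0,60)]:
    p,R=tool_for(*q); show(p,R)
E
```

```text
[500.32242152 -52.90348207 330.06733615] [[ 0.009  0.829  0.559]
 [ 1.    -0.007 -0.005]
 [ 0.     0.559 -0.829]]
8.85 [499.74275109 -52.15100064 328.84215962] [ 0.61 -0.25 -0.44  2.26 -0.36  0.55  1.97] 47.916296852053094 [ 0.99386763 -0.95750438 -2.52163653] [[ 0.008  0.83   0.557]
 [ 1.    -0.007 -0.004]
 [ 0.001  0.557 -0.83 ]]
[500.04096598 -52.27370288 329.27051608]
delta cm [-0.03, -6.36, 11.63] rot [-0.0, -0.0, -0.0]  dist 13.3 deg 0.0
delta cm [-0.04, -7.11, 18.79] rot [-0.0, -0.0, -0.0]  dist 20.1 deg 0.0
```

View pics/h_wrist.png

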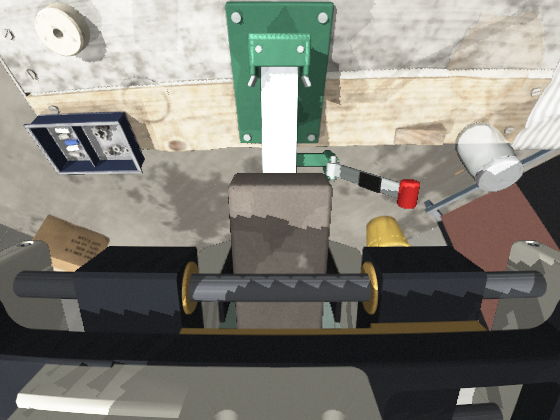

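View pics/h_scene.png

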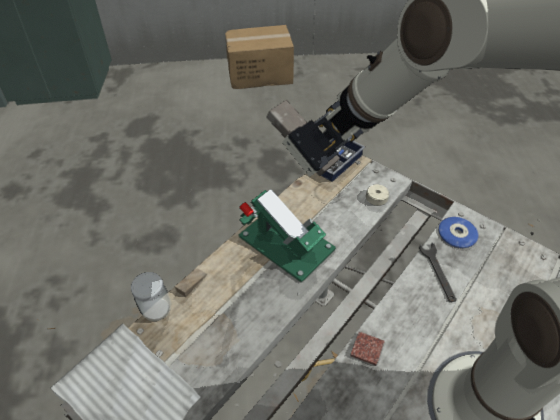

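```bash
python3 - <<'E'
from geo import *
w=np.load("w4.npz"); c={k:w[k] for k in ["mtx","k1","R","t"]}; c["k1"]=float(c["k1"])
for q in [(7.3,22,42),(7.3,-22,42),(25,0,41),(60,22,6),(60,-22,6),(130,22,6),(130,-22,6),(-22,0,0)]: print(q,proj(c,cw(q)).round(1))
save(w["im"],"h_crop.png",(215,0,345,180),4.4)
E
```

```text
(7.3, 22, 42) [[300.1  48.3]]
(7.3, -22, 42) [[258.3  48.3]]
(25, 0, 41) [[279.1  66.3]]
(60, 22, 6) [[297.2  99.6]]
(60, -22, 6) [[261.1  99.5]]
(130, 22, 6) [[296.1 156.4]]
(130, -22, 6) [[262.1 156.3]]
(-22, 0, 0) [[279.2  25.5]]
```

View pics/h_crop.png

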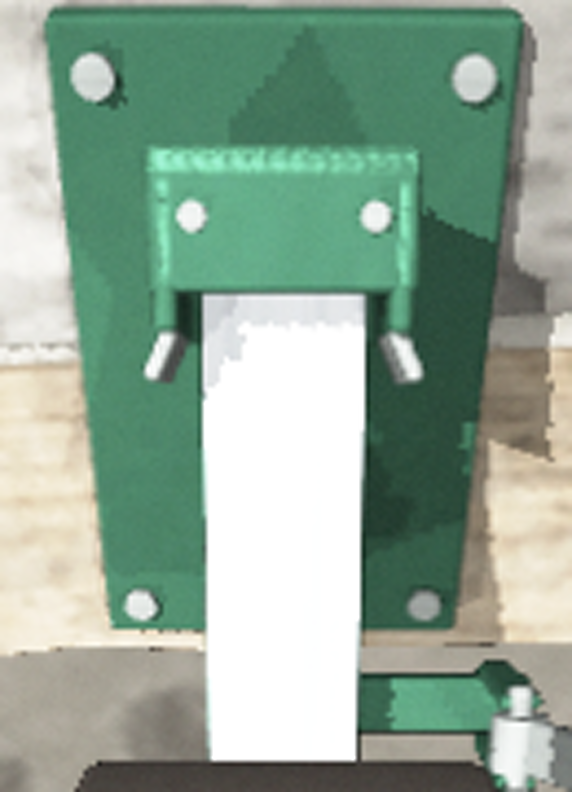

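Emit:
{"name": "move_arm", "arguments": {
  "targets": [
    [[4,0,-3.2,5.8,0,0,0],[4,0,-6.4,11.6,0,0,0],[4,0,-6.4,11.6,0,0,0],[4,0,-6.8,15.6,0,0,0],[4,0,-7.1,18.8,0,0,0],[4,0,-7.3,20.5,0,0,0],[4,0,-7.4,21.5,0,0,0],[4,0,-7.5,22.2,0,0,0],[4,0,-7.5,22.2,0,0,0],[4,0,-7.5,22.2,0,0,0]]
  ]
}}

```text
time: 10.2
ee_pos: [530.9, -76.0, 115.1]
orientation: [[0.029, 0.862, 0.506], [0.999, -0.002, -0.055], [-0.046, 0.507, -0.861]]
contact_force: [-7.4, -4.6, 6.4]
grip_width: 48.1
```

```bash
cat >> geo.py <<'E'
def stone_now(s):
    R=np.array(s["orientation"]);p=np.array(s["ee_pos"]); return wc(p+R@pts), (C.T@R@Rts)
E
python3 - <<'E'
from geo import *
p,R=applied([0,-7.5,22.2],[0,0,0]); print(p)
s=ctrl.read_state(); print(s["time"],s["ee_pos"],np.round(s["joint_pos"],2),s["grip_width"],s["contact_force"])
print(stone_now(s)[0].round(1), Ro.from_matrix(stone_now(s)[1]).as_rotvec().round(3))
im=ctrl.snapshot("wrist"); save(im,f"i_wrist.png"); 
im=ctrl.snapshot("scene"); save(im,f"i_scene.png",(200,100,400,300),3);
E
```

```text
[562.28864031 -53.38672542 104.08292473]
10.2 [530.89146644 -75.99359702 115.10851735] [ 0.85  0.35 -0.85  2.37  1.63  0.26  0.1 ] 48.11537071683999 [-7.36574837 -4.56932648  6.41742936]
[ 92.7 -22.1  48.4] [-0.05   0.062  0.002]
```

View pics/i_wrist.png

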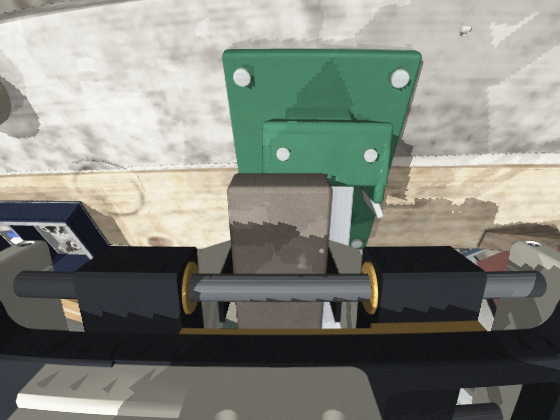

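View pics/i_scene.png

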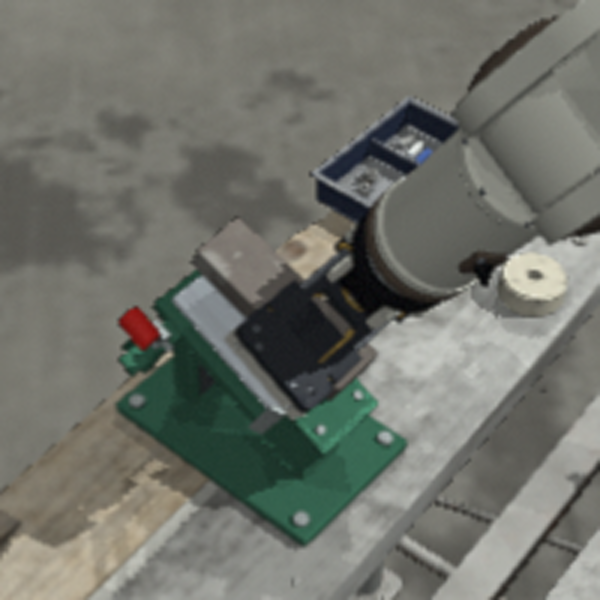

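Emit:
{"name": "move_arm", "arguments": {
  "targets": [
    [[4,0,0,-3,0,0,0],[4,0,0,-5,0,0,0],[4,0,0,-5,0,0,0],[4,0,0,-5,0,0,0]]
  ]
}}

```text
time: 10.8
ee_pos: [504.7, -73.6, 158.3]
orientation: [[0.028, 0.863, 0.505], [0.998, 0.0, -0.056], [-0.049, 0.506, -0.861]]
contact_force: [0.1, -0.4, -3.6]
grip_width: 47.6
```

```bash
python3 - <<'E'
from geo import *
s=ctrl.read_state(); print(s["time"],s["ee_pos"],np.round(s["joint_pos"],2),np.round(s["qvel"],2),s["grip_width"],s["contact_force"]); print(np.array(s["orientation"]).round(3))
print(stone_now(s)[0].round(1), Ro.from_matrix(stone_now(s)[1]).as_rotvec().round(3))
E
```

```text
10.8 [504.69471323 -73.62220784 158.30078097] [ 1.09  0.2  -1.07  2.39  1.06  0.22  0.65] [-0.03  0.02  0.02 -0.    0.02 -0.   -0.01] 47.61805917725253 [ 0.14884417 -0.3988371  -3.63068162]
[[ 0.028  0.863  0.505]
 [ 0.998  0.    -0.056]
 [-0.049  0.506 -0.861]]
[ 89.9 -19.9  98.8] [-0.052  0.063  0.004]
```

```bash
cat > kin.py <<'E'
import numpy as np
from scipy.optimize import least_squares
from scipy.spatial.transform import Rotation as Ro
Rz=lambda a:Ro.from_euler("z",a).as_matrix(); Ry=lambda a:Ro.from_euler("y",a).as_matrix()
def fk(q,k,all=False):
    d1,L1,a,L2,a2,aw,lt,o1,o7,a1,dz=k
    p=np.zeros(3);R=np.eye(3);P=[]
    s=SG
    R=R@Rz(s[0]*q[0]+o1); p=p+R@[a1,0,d1]; P.append(p)
    R=R@Ry(s[1]*q[1]); R=R@Rz(s[2]*q[2]); p=p+R@[a,0,L1];P.append(p)
    R=R@Ry(s[3]*q[3]); R=R@Rz(s[4]*q[4]); p=p+R@[a2,0,L2];P.append(p)
    R=R@Ry(s[5]*q[5]); R=R@Rz(s[6]*q[6]+o7*0); p=p+R@[0,0,0]
    # wrist offset aw before j7
    Rb=R@Rz(-s[6]*q[6]); p=p+Rb@[aw,0,0]
    R=R@Rz(o7); p=p+R@[0,0,lt]
    if all: return p,R,P
    return p,R
SG=[-1,1,-1,1,-1,1,-1]
E
cat > fitk.py <<'E'
import kin, itertools
from kin import *
D=[([1.5442,.5019,-.4268,1.5515,.2208,1.1383,-.2103],[185.49,-622.23,225.67],[[.2858,-.9583,-.0005],[-.9583,-.2858,.0019],[-.002,0,-1]]),
([.83,.41,-.91,1.45,.33,1.44,-.09],[591.4,-133.2,381.3],[[1,-.004,-.001],[-.004,-1,-.001],[-.001,.001,-1]]),
([.34,.45,-1.08,1.65,.41,1.29,-.26],[520.8,232.7,302.],[[.852,.524,.001],[.524,-.852,-.001],[0,.001,-1]]),
([-.06,.78,-.76,1.89,.87,.85,-.77],[488.06,282.56,4.1],[[.85,.524,.056],[.527,-.845,-.089],[.001,.105,-.994]]),
([-.03,.71,-.83,1.88,.79,.92,-.72],[486.2,288.6,56.1],[[.849,.524,.059],[.528,-.845,-.086],[.005,.104,-.995]]),
([.61,-.25,-.44,2.26,-.36,.55,1.97],[499.7,-52.15,328.84],[[.008,.83,.557],[1,-.007,-.004],[.001,.557,-.83]]),
([.85,.35,-.85,2.37,1.63,.26,.1],[530.9,-76,115.1],[[.029,.862,.506],[.999,-.002,-.055],[-.046,.507,-.861]]),
([1.09,.2,-1.07,2.39,1.06,.22,.65],[504.69,-73.62,158.3],[[.028,.863,.505],[.998,0,-.056],[-.049,.506,-.861]])]
best=[]
def mk(sg):
    def res(k):
        kin.SG=sg; r=[]
        for q,p,R in D:
            pp,RR=fk(q,k); r+=list((pp-p)/5)+list((RR-np.array(R)).ravel()/.01)
        return np.array(r)
    return res
for sg in itertools.product([1,-1],repeat=4):
    S=[sg[0],1,sg[1],1,sg[2],1,sg[3]]
    for o7 in (0,1.57,3.14,-1.57):
      for o1 in (0,3.14):
        r=least_squares(mk(S),[300,350,0,350,0,0,200,o1,o7,0,0],loss="soft_l1",max_nfev=60)
        best.append((r.cost,S,r.x))
best.sort(key=lambda b:b[0])
for b in best[:3]: print(round(b[0],2),b[1],b[2].round(2))
c,S,k=best[0]
kin.SG=S
for q,p,R in D:
    pp,RR=fk(q,k); print((pp-p).round(1), np.abs(RR-np.array(R)).max().round(3))
import json; json.dump({"S":S,"k":k.tolist()},open("kin.json","w"))
E
python3 fitk.py
```

```text
12.69 [-1, 1, -1, 1, -1, 1, -1] [ 3.4307e+02  5.0539e+02 -1.6960e+01  4.7047e+02  7.0900e+00 -3.3100e+00
  3.6344e+02 -2.0000e-02  3.1200e+00  1.1150e+01  0.0000e+00]
12.69 [-1, 1, -1, 1, -1, 1, -1] [ 3.4307e+02  5.0539e+02 -1.6960e+01  4.7047e+02  7.0900e+00 -3.3100e+00
  3.6344e+02 -2.0000e-02 -2.8290e+01  1.1150e+01  0.0000e+00]
12.69 [-1, 1, -1, 1, -1, 1, -1] [ 343.07  505.39  -16.96  470.47    7.09   -3.31  363.44    6.26 -480.68
   11.15    0.  ]
[ 7.1  3.7 -0. ] 0.002
[-0.  -1.  -3.3] 0.006
[ 1.1 -0.6 -0.3] 0.002
[ 5.4 -0.1  7.6] 0.006
[-1.   4.2  4.8] 0.005
[  1.3  12.5 -15.7] 0.011
[-0.   1.4  0.7] 0.006
[ 0.4 -0.9 -0.5] 0.014
```

```bash
cat > ik.py <<'E'
import kin,json
from kin import *
d=json.load(open("kin.json")); kin.SG=d["S"]; K=np.array(d["k"])
lo=np.array([-2.88,-.31,-1.54,.2,-1.41,.19,-2.57]);hi=np.array([2.88,2.03,1.56,2.42,4.55,2.02,2.57])
def ik(p,R,q0,reg=.02,m=.03):
    def f(q):
        pp,RR=fk(q,K); return np.r_[(pp-p)/2,(Ro.from_matrix(RR.T@R)).as_rotvec()/.005,reg*(q-q0)]
    r=least_squares(f,np.clip(q0,lo+m+1e-3,hi-m-1e-3),bounds=(lo+m,hi-m),max_nfev=100); 
    pp,RR=fk(r.x,K); return r.x,np.linalg.norm(pp-p),np.linalg.norm(Ro.from_matrix(RR.T@R).as_rotvec())
E
python3 - <<'E'
from geo import *
from ik import *
# fit simplified SRS again
rng=np.random.default_rng(0)
def base(tilt): # tool x = cradle y, tilt rel to cradle normal: positive leans down-slope
    X=C[:,1]; Z=-C[:,2]*np.cos(tilt)+C[:,0]*np.sin(tilt); return np.c_[X,np.cross(Z,X),Z]
for name,gp in {"set x=90,z=3+8":(90,0,11),"above":(90,0,100),"home55":(55,0,8)}.items():
  for tilt in (.105,0,-.1):
   for flip in (1,-1):
    R=base(tilt)@np.diag([flip,flip,1])
    sols=[]
    for i in range(25):
        q0=rng.uniform([-1,-.2,-1.5,1.2,-1.2,.3,-2.4],[1.5,1.2,1.5,2.3,3.,1.2,2.4])
        q,e,eo=ik(cw(gp),R,q0,reg=.005)
        if e<2 and eo<.01: sols.append((min((q-lo).min(),(hi-q).min()),q.round(2).tolist()))
    sols.sort(reverse=True); print(name,tilt,flip,len(sols)); [print("   ",round(s[0],3),s[1]) for s in sols[:3]]
E
```

```text
set x=90,z=3+8 0.105 1 14
    0.073 [1.14, 0.86, -1.35, 2.35, 1.88, 0.75, 0.07]
    0.072 [1.09, 0.74, -1.24, 2.35, 1.9, 0.61, -0.0]
    0.07 [0.94, 0.56, -1.01, 2.35, 1.98, 0.41, -0.17]
set x=90,z=3+8 0.105 -1 9
    0.04 [-0.94, 1.12, 1.52, 2.35, 4.38, 1.16, 0.0]
    0.03 [-0.08, 0.35, 0.25, 2.36, 3.97, 0.22, 0.83]
    0.03 [0.65, 0.41, -0.63, 2.36, 2.34, 0.22, 2.54]
set x=90,z=3+8 0 1 20
    0.153 [1.01, 0.64, -1.15, 2.27, 1.55, 0.52, 0.27]
    0.12 [0.83, 0.48, -0.88, 2.27, 1.45, 0.31, 0.3]
    0.118 [0.82, 0.48, -0.87, 2.27, 1.45, 0.31, 0.3]
set x=90,z=3+8 0 -1 14
    0.03 [-0.25, 0.36, 0.44, 2.27, -1.37, 0.22, -0.14]
    0.03 [-0.25, 0.36, 0.44, 2.27, -1.37, 0.22, -0.14]
    0.03 [-0.25, 0.36, 0.44, 2.27, -1.37, 0.22, -0.14]
set x=90,z=3+8 -0.1 1 21
    0.235 [1.04, 0.73, -1.24, 2.18, 1.34, 0.68, 0.49]
    0.235 [0.97, 0.63, -1.12, 2.18, 1.25, 0.56, 0.55]
    0.234 [0.89, 0.54, -0.99, 2.19, 1.14, 0.47, 0.62]
set x=90,z=3+8 -0.1 -1 20
    0.207 [-0.48, 0.44, 0.72, 2.19, -1.03, 0.4, -0.52]
    0.188 [-0.45, 0.42, 0.68, 2.19, -0.99, 0.38, -0.55]
    0.169 [0.78, 0.47, -0.83, 2.19, 
[... 1124 characters left out ...]
0 1 17
    0.082 [1.14, 0.89, -1.37, 2.34, 1.73, 0.79, 0.2]
    0.082 [1.14, 0.89, -1.37, 2.34, 1.73, 0.79, 0.2]
    0.082 [1.12, 0.83, -1.32, 2.34, 1.72, 0.72, 0.18]
home55 0 -1 3
    0.03 [-0.23, 0.37, 0.43, 2.35, 4.52, 0.22, 0.27]
    0.03 [-0.23, 0.37, 0.43, 2.35, 4.52, 0.22, 0.27]
    0.03 [-0.23, 0.37, 0.43, 2.35, 4.52, 0.22, 0.27]
home55 -0.1 1 21
    0.161 [1.07, 0.76, -1.27, 2.26, 1.46, 0.69, 0.39]
    0.161 [1.03, 0.69, -1.2, 2.26, 1.41, 0.61, 0.4]
    0.161 [1.0, 0.65, -1.14, 2.26, 1.38, 0.56, 0.42]
home55 -0.1 -1 16
    0.089 [-0.32, 0.39, 0.52, 2.26, -1.05, 0.28, -0.46]
    0.079 [-0.29, 0.39, 0.49, 2.26, -1.03, 0.27, -0.48]
    0.053 [0.63, 0.41, -0.62, 2.26, 0.96, 0.24, -2.39]
```

```bash
cat >> geo.py <<'E'
def base(tilt,flip=1):
    X=C[:,1]; Z=-C[:,2]*np.cos(tilt)+C[:,0]*np.sin(tilt); return np.c_[X,np.cross(Z,X),Z]@np.diag([flip,flip,1.])
def sync():
    "take measured pose as the commanded one"
    s=ctrl.read_state(); store(s["ee_pos"],s["orientation"]); return s
E
python3 - <<'E'
from geo import *
from ik import *
s=sync(); q=np.array(s["joint_pos"])
p,R,P=fk(q,K,all=True); print("model err",(p-s["ee_pos"]).round(1)); print("elbow,wrist",np.round(P,0).tolist())
R=base(0)
# stone centre relative when tool = base(0)
print("stone centre offset from tcp, in cradle", (C.T@R@pts).round(1), "pitch",Ro.from_matrix(C.T@R@Rts).as_rotvec().round(3))
for gp in [(88,0,110),(88,0,60),(88,0,20)]:
    show(cw(gp),R); qq,e,eo=ik(cw(gp),R,q,reg=.02); print(gp,cw(gp).round(0),qq.round(2),round(e,1),round(eo,3),"elbow",np.round(fk(qq,K,all=True)[2][1]),"wrist",np.round(fk(qq,K,all=True)[2][2]))
E
```

```text
model err [-1.2 -3.4 -2. ]
elbow,wrist [[5.0, -10.0, 343.0], [33.0, -100.0, 840.0], [318.0, -56.0, 468.0]]
stone centre offset from tcp, in cradle [27.1 -0.   5.1] pitch [0.    0.105 0.   ]
delta cm [1.93, 2.59, -1.74] rot [0.042, 0.052, 0.007]  dist 3.7 deg 3.9
(88, 0, 110) [519. -53. 185.] [ 1.23  0.2  -1.24  2.3   0.54  0.32  1.14] 0.0 0.0 elbow [  19. -108.  839.] wrist [345. -53. 505.]
delta cm [2.19, 2.38, 3.25] rot [0.042, 0.052, 0.007]  dist 4.6 deg 3.9
(88, 0, 60) [542. -54. 141.] [ 0.98  0.35 -1.03  2.29  1.07  0.31  0.65] 0.0 0.0 elbow [  84. -158.  820.] wrist [370. -55. 461.]
delta cm [2.4, 2.21, 7.24] rot [0.042, 0.052, 0.007]  dist 7.9 deg 3.9
(88, 0, 20) [561. -54. 106.] [ 0.82  0.44 -0.86  2.28  1.38  0.29  0.36] 0.0 0.0 elbow [ 135. -170.  805.] wrist [389. -55. 426.]
```

Emit:
{"name": "move_arm", "arguments": {
  "targets": [
    [[4,1.9,2.6,-1.7,0.042,0.052,0.007],[4,1.9,2.6,-1.7,0.042,0.052,0.007],[4,1.9,2.6,-1.7,0.042,0.052,0.007],[4,1.9,2.6,-1.7,0.042,0.052,0.007],[4,1.9,2.6,-1.7,0.042,0.052,0.007],[4,1.9,2.6,-1.7,0.042,0.052,0.007]]
  ]
}}

```text
time: 11.55
ee_pos: [518.4, -52.7, 184.5]
orientation: [[0.007, 0.884, 0.468], [1.0, -0.007, -0.003], [0.0, 0.468, -0.884]]
contact_force: [0.3, 0.1, -2.9]
grip_width: 48.1
```

```bash
cat > st.py <<'E'
from geo import *
s=ctrl.read_state(); R=np.array(s["orientation"])
print("t",round(s["time"],2),"q",np.round(s["joint_pos"],2),"grip",round(s["grip_width"],1))
print("tcp cradle",wc(s["ee_pos"]).round(1),"F cradle",(C.T@np.array(s["contact_force"])).round(1),"F world",np.round(s["contact_force"],1))
print("cmd cradle",wc(load()[0]).round(1),"ori err vs cmd",Ro.from_matrix(load()[1].T@R).as_rotvec().round(3),"vs base0",Ro.from_matrix(base(0).T@R).as_rotvec().round(3))
E
python3 - <<'E'
from geo import *
applied([1.9,2.6,-1.7],[.042,.052,.007])
import st
for gp in [(86,0,60),(86,0,30)]: show(cw(gp),base(0))
E
```

```text
t 11.55 q [ 1.28  0.25 -1.3   2.3   0.69  0.34  1.01] grip 48.1
tcp cradle [ 87.2   0.6 109.4] F cradle [-1.1  0.1 -2.7] F world [ 0.3  0.1 -2.9]
cmd cradle [ 88.1  -0.3 109.6] ori err vs cmd [ 0.001  0.001 -0.001] vs base0 [ 0.001  0.001 -0.001]
delta cm [0.03, -0.21, 4.96] rot [-0.0, 0.0, -0.0]  dist 5.0 deg 0.0
delta cm [0.03, -0.21, 7.96] rot [-0.0, 0.0, -0.0]  dist 8.0 deg 0.0
```

Emit:
{"name": "move_arm", "arguments": {
  "targets": [
    [[4,0,-0.1,2,0,0,0],[4,0,-0.2,5,0,0,0],[4,0,-0.2,6.5,0,0,0],[4,0,-0.2,7.5,0,0,0],[4,0,-0.2,8.2,0,0,0],[4,0,-0.2,8.2,0,0,0],[4,0,-0.2,8.2,0,0,0]]
  ]
}}

```text
time: 12.42
ee_pos: [555.6, -52.7, 111.7]
orientation: [[0.007, 0.883, 0.469], [1.0, -0.007, -0.002], [0.001, 0.469, -0.883]]
contact_force: [-0.2, -0.1, -4.0]
grip_width: 48.3
```

```bash
python3 - <<'E'
from geo import *
applied([0,-.2,8.2],[0,0,0])
import st
im=ctrl.snapshot("wrist"); save(im,"j_wrist.png"); im=ctrl.snapshot("scene"); save(im,"j_scene.png",(200,120,370,290),3.5)
E
```

```text
t 12.43 q [ 0.72  0.37 -0.74  2.29  1.22  0.22  0.48] grip 48.3
tcp cradle [85.8  1.  27.7] F cradle [-2.  -0.1 -3.4] F world [-0.2 -0.1 -4. ]
cmd cradle [86.1 -0.3 27.6] ori err vs cmd [ 0.     0.002 -0.001] vs base0 [ 0.     0.002 -0.001]
```

View pics/j_wrist.png

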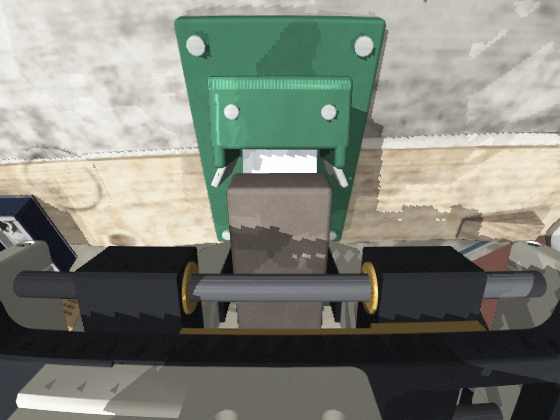

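View pics/j_scene.png

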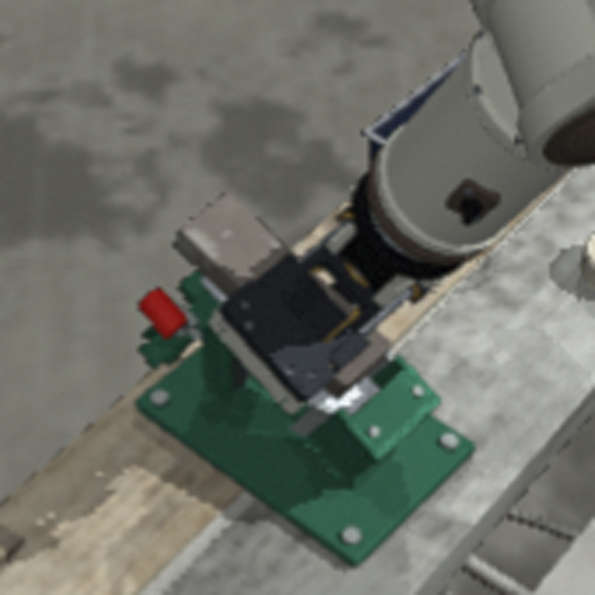

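Emit:
{"name": "move_arm", "arguments": {
  "targets": [
    [[4,0,0,0.4,0,0,0],[4,0,0,0.8,0,0,0],[4,0,0,1.0,0,0,0],[4,0,0,1.2,0,0,0]]
  ],
  "force": 20
}}

```text
time: 13.02
ee_pos: [560.8, -53.1, 100.6]
orientation: [[0.008, 0.884, 0.468], [1.0, -0.007, -0.003], [0.001, 0.468, -0.884]]
contact_force: [-4.5, -0.1, -0.3]
grip_width: 48.2
```

```bash
python3 - <<'E'
from geo import *
applied([0,0,1.2],[0,0,0])
import st
im=ctrl.snapshot("wrist"); save(im,"k_wrist.png",(180,60,380,340),2.1)
E
```

```text
t 13.03 q [ 0.68  0.39 -0.7   2.28  1.33  0.22  0.37] grip 48.2
tcp cradle [85.3  0.7 15.4] F cradle [-4.1 -0.1  1.9] F world [-4.5 -0.1 -0.3]
cmd cradle [86.1 -0.3 15.6] ori err vs cmd [ 0.001  0.001 -0.001] vs base0 [ 0.001  0.001 -0.   ]
```

View pics/k_wrist.png

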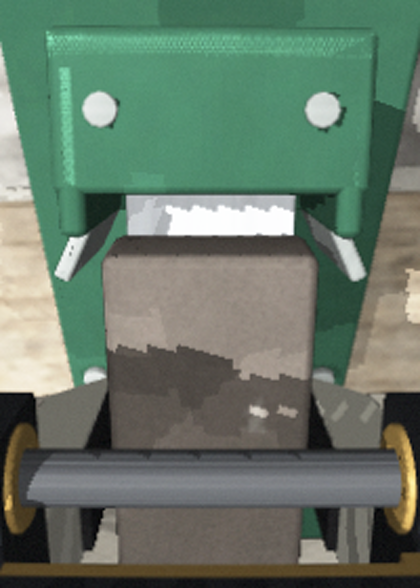

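Emit:
{"name": "move_arm", "arguments": {
  "targets": [
    [[4,0,0,0.2,0,0,0],[4,0,0,0.4,0,0,0],[4,0,0,0.4,0,0,0]]
  ],
  "force": 12
}}

```text
time: 13.45
ee_pos: [563.3, -52.9, 97.5]
orientation: [[0.008, 0.883, 0.469], [1.0, -0.007, -0.003], [0.001, 0.469, -0.883]]
contact_force: [-1.1, -0.2, -2.7]
grip_width: 48.5
```

```bash
python3 - <<'E'
from geo import *
applied([0,0,.4],[0,0,0])
import st
im=ctrl.snapshot("wrist"); save(im,"l_wrist.png",(180,60,380,340),2.1)
im=ctrl.snapshot("scene"); save(im,"l_scene.png",(200,120,370,290),3.5)
E
```

```text
t 13.45 q [ 0.67  0.4  -0.68  2.28  1.37  0.22  0.34] grip 48.5
tcp cradle [86.   0.8 11.4] F cradle [-2.3 -0.2 -1.8] F world [-1.1 -0.2 -2.7]
cmd cradle [86.1 -0.3 11.6] ori err vs cmd [ 0.     0.002 -0.001] vs base0 [ 0.     0.002 -0.   ]
```

View pics/l_wrist.png

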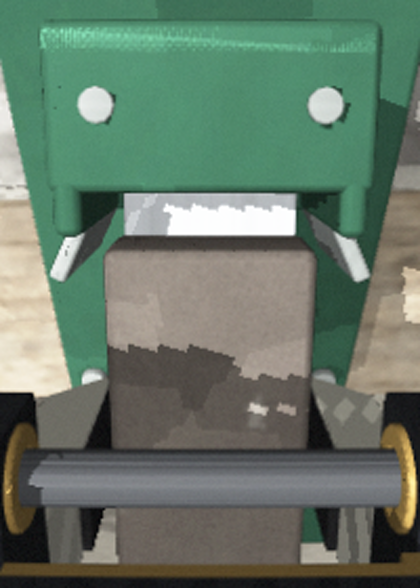

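View pics/l_scene.png

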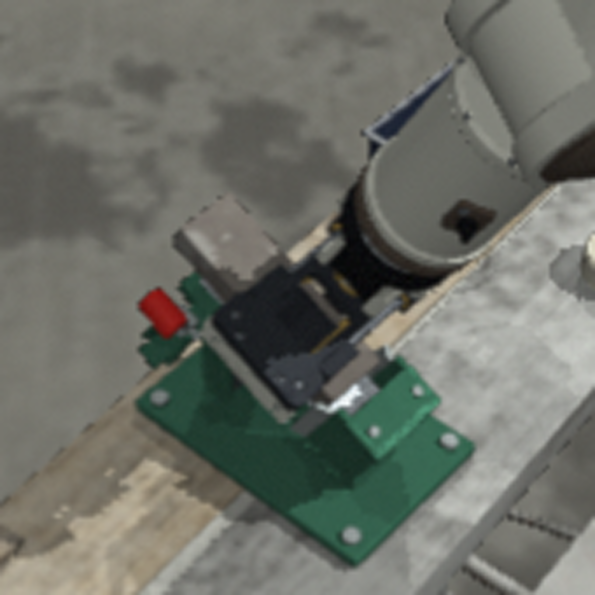

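Emit:
{"name": "move_arm", "arguments": {
  "targets": [
    [[5.5,0,0,0,0,0,0],[5.5,0,0,0,0,0,0],[5.5,0,0,0,0,0,0],[5.5,0,0,0,0,0,0]]
  ]
}}

```text
time: 14.05
ee_pos: [563.3, -53.0, 97.7]
orientation: [[0.008, 0.883, 0.469], [1.0, -0.007, -0.003], [0.001, 0.469, -0.883]]
contact_force: [0.1, 0.8, 0.7]
grip_width: 55.2
```

```bash
python3 - <<'E'
from geo import *
import st
im=ctrl.snapshot("wrist"); save(im,"m_wrist.png",(180,60,380,340),2.1)
im=ctrl.snapshot("scene"); save(im,"m_scene.png",(200,120,370,290),3.5)
E
```

```text
t 14.05 q [ 0.67  0.4  -0.68  2.28  1.37  0.22  0.34] grip 55.2
tcp cradle [86.1  0.8 11.6] F cradle [0.4 0.8 0.5] F world [0.1 0.8 0.7]
cmd cradle [86.1 -0.3 11.6] ori err vs cmd [ 0.     0.001 -0.001] vs base0 [ 0.     0.001 -0.001]
```

View pics/m_wrist.png

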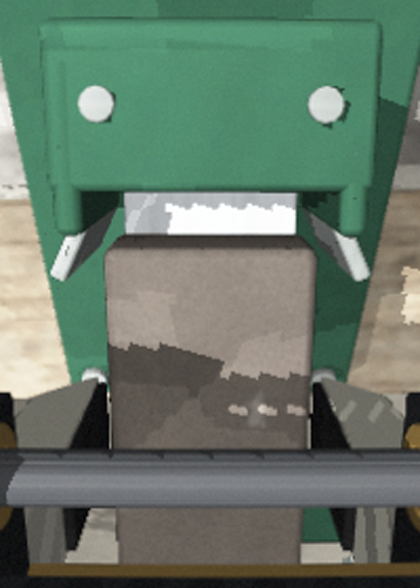

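View pics/m_scene.png

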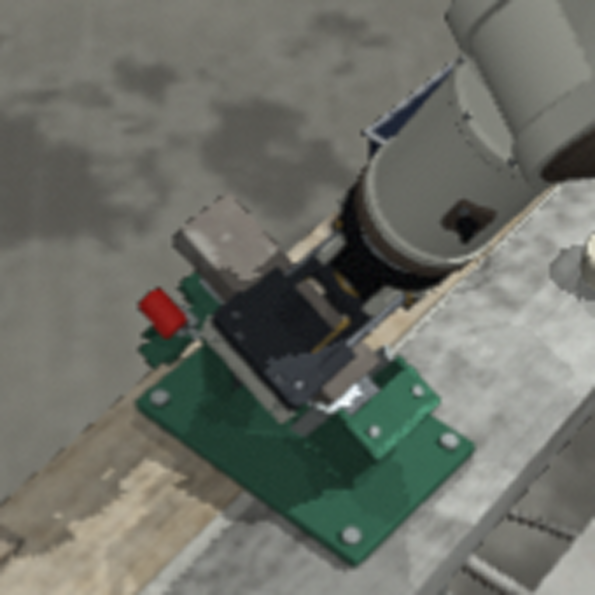

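Emit:
{"name": "move_arm", "arguments": {
  "targets": [
    [[4,0,0,0,0,0,0],[4,0,0,0,0,0,0],[4,0,0,0,0,0,0],[4,0,-0.5,0,0,0,0],[4,0,-1,0,0,0,0],[4,0,-1.6,0,0,0,0],[4,0,-2.2,0,0,0,0],[4,0,-2.2,0,0,0,0],[4,0,-2.2,0,0,0,0]]
  ],
  "force": 14
}}

```text
time: 15.28
ee_pos: [542.5, -52.9, 86.5]
orientation: [[0.008, 0.884, 0.467], [1.0, -0.007, -0.003], [0.001, 0.467, -0.884]]
contact_force: [-4.7, 0.0, 0.4]
grip_width: 48.1
```

```bash
python3 - <<'E'
from geo import *
applied([0,-2.2,0],[0,0,0])
import st
im=ctrl.snapshot("wrist"); save(im,"n_wrist.png",(180,60,380,340),2.1)
E
```

```text
t 15.28 q [ 0.68  0.4  -0.69  2.33  1.58  0.21  0.13] grip 48.1
tcp cradle [62.5  0.7 11.5] F cradle [-4.  -0.   2.5] F world [-4.7  0.   0.4]
cmd cradle [64.1 -0.3 11.6] ori err vs cmd [ 0.002  0.001 -0.001] vs base0 [ 0.002  0.001 -0.   ]
```

View pics/n_wrist.png

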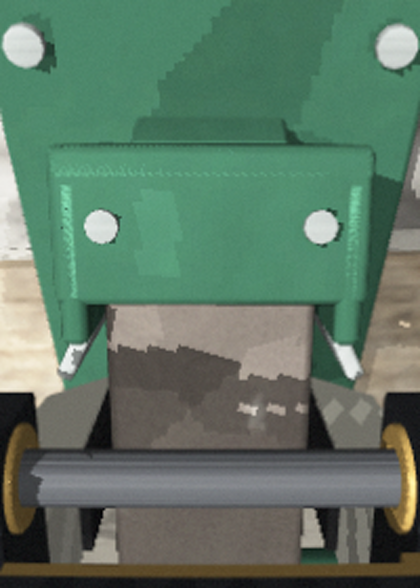

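Emit:
{"name": "move_arm", "arguments": {
  "targets": [
    [[5.8,0,0,0,0,0,0],[5.8,0,0,0,0,0,0],[5.8,0,0,0,0,0,0],[5.8,0,0.8,0,0,0,0],[5.8,0,1.5,0,0,0,0],[4,0,1.5,0,0,0,0],[4,0,1.5,0,0,0,0],[4,0,1.5,0,0,0,0],[4,0,1,0,0,0,0],[4,0,0.5,0,0,0,0],[4,0,0.2,0,0,0,0],[4,0,0.2,0,0,0,0]]
  ],
  "force": 14
}}

```text
time: 16.82
ee_pos: [544.7, -52.9, 87.7]
orientation: [[0.008, 0.884, 0.468], [1.0, -0.007, -0.003], [0.001, 0.468, -0.884]]
contact_force: [-3.7, 0.4, 1.4]
grip_width: 48.3
```

```bash
python3 - <<'E'
from geo import *
applied([0,.2,0],[0,0,0])
import st
im=ctrl.snapshot("wrist"); save(im,"o_wrist.png",(180,60,380,340),2.1)
E
```

```text
t 16.82 q [ 0.69  0.41 -0.7   2.32  1.56  0.21  0.15] grip 48.3
tcp cradle [65.   0.7 11.6] F cradle [-2.6  0.4  2.9] F world [-3.7  0.4  1.4]
cmd cradle [66.1 -0.3 11.6] ori err vs cmd [ 0.002  0.001 -0.001] vs base0 [ 0.002  0.001 -0.001]
```

View pics/o_wrist.png

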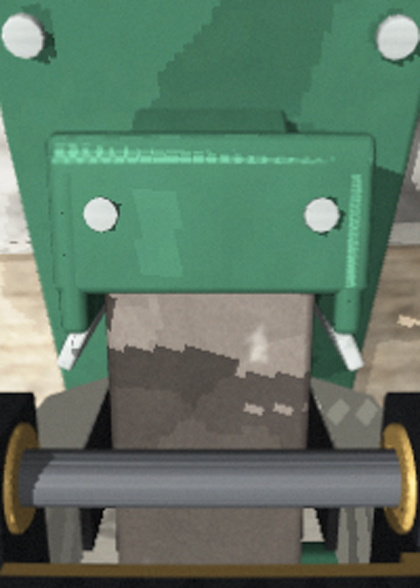

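Emit:
{"name": "move_arm", "arguments": {
  "targets": [
    [[4,0,-0.1,0,0,0,0],[4,0,-0.2,0,0,0,0],[4,0,-0.3,0,0,0,0],[4,0,-0.3,0,0,0,0]]
  ]
}}

```text
time: 17.38
ee_pos: [544.5, -52.9, 87.7]
orientation: [[0.008, 0.882, 0.471], [1.0, -0.007, -0.003], [0.001, 0.471, -0.882]]
contact_force: [6.1, -1.0, -1.5]
grip_width: 48.1
```

```bash
python3 - <<'E'
from geo import *
applied([0,-.3,0],[0,0,0])
import st
E
```

```text
t 17.38 q [ 0.69  0.41 -0.7   2.32  1.59  0.21  0.12] grip 48.1
tcp cradle [64.9  0.7 11.6] F cradle [ 4.7 -1.  -4.2] F world [ 6.1 -1.  -1.5]
cmd cradle [63.1 -0.3 11.6] ori err vs cmd [-0.002  0.002 -0.001] vs base0 [-0.002  0.001 -0.   ]
```

Emit:
{"name": "move_arm", "arguments": {
  "targets": [
    [[4,0,-0.2,0,0,0,0],[4,0,-0.4,0,0,0,0],[4,0,-0.4,0,0,0,0]]
  ]
}}

```text
time: 17.75
ee_pos: [544.4, -52.9, 88.0]
orientation: [[0.007, 0.88, 0.476], [1.0, -0.007, -0.003], [0.001, 0.476, -0.88]]
contact_force: [12.5, 0.0, 1.5]
grip_width: 48.0
```

```bash
python3 - <<'E'
from geo import *
applied([0,-.4,0],[0,0,0])
import st
show(cw((74,-.9,60)),base(0)); show(cw((74,-.9,42)),base(0)); show(cw((74,-.9,30)),base(0))
E
```

```text
t 17.75 q [ 0.69  0.41 -0.7   2.33  1.63  0.22  0.09] grip 48.0
tcp cradle [64.9  0.7 12. ] F cradle [11.7  0.1 -4.6] F world [12.5  0.   1.5]
cmd cradle [59.1 -0.3 11.6] ori err vs cmd [-0.007  0.001 -0.001] vs base0 [-0.007  0.001 -0.001]
delta cm [-0.06, 1.49, -4.84] rot [-0.0, 0.0, -0.0]  dist 5.1 deg 0.0
delta cm [-0.06, 1.49, -3.04] rot [-0.0, 0.0, -0.0]  dist 3.4 deg 0.0
delta cm [-0.06, 1.49, -1.84] rot [-0.0, 0.0, -0.0]  dist 2.4 deg 0.0
```

Emit:
{"name": "move_arm", "arguments": {
  "targets": [
    [[5.8,0,0.5,0,0,0,0],[5.8,0,0.5,0,0,0,0],[5.8,0,0.5,0,0,0,0],[5.8,0,0.5,-1.5,0,0,0],[5.8,0,1,-3,0,0,0],[3,0,1.5,-4.8,0,0,0],[0,0,1.5,-4.8,0,0,0],[0,0,1.5,-4.8,0,0,0],[0,0,1.5,-4.8,0,0,0],[0,0,1.5,-4.8,0,0,0],[0,0,1.5,-4.8,0,0,0],[0,0,1.5,-4.8,0,0,0]]
  ]
}}

```text
time: 19.25
ee_pos: [530.0, -52.6, 134.2]
orientation: [[0.007, 0.883, 0.469], [1.0, -0.007, -0.002], [0.001, 0.469, -0.883]]
contact_force: [0.3, 1.0, 0.3]
grip_width: 0.6
```

```bash
python3 - <<'E'
from geo import *
applied([0,1.5,-4.8],[0,0,0])
import st
im=ctrl.snapshot("wrist"); save(im,"p_wrist.png")
im=ctrl.snapshot("scene"); save(im,"p_scene.png",(200,120,370,290),3.5)
E
```

```text
t 19.25 q [ 0.91  0.31 -0.92  2.33  1.05  0.25  0.65] grip 0.6
tcp cradle [73.8  0.9 59.5] F cradle [0.4 1.  0.1] F world [0.3 1.  0.3]
cmd cradle [74.1 -0.3 59.6] ori err vs cmd [ 0.001  0.002 -0.001] vs base0 [ 0.001  0.002 -0.001]
```

View pics/p_wrist.png

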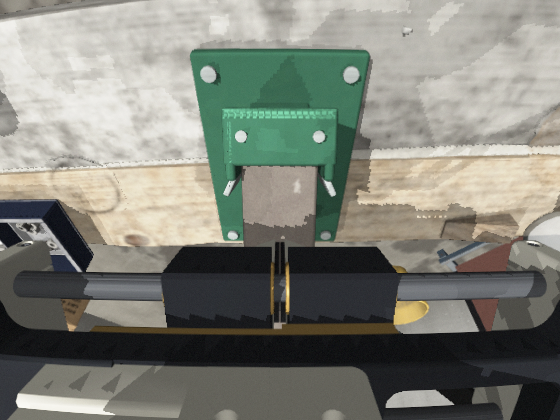

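View pics/p_scene.png

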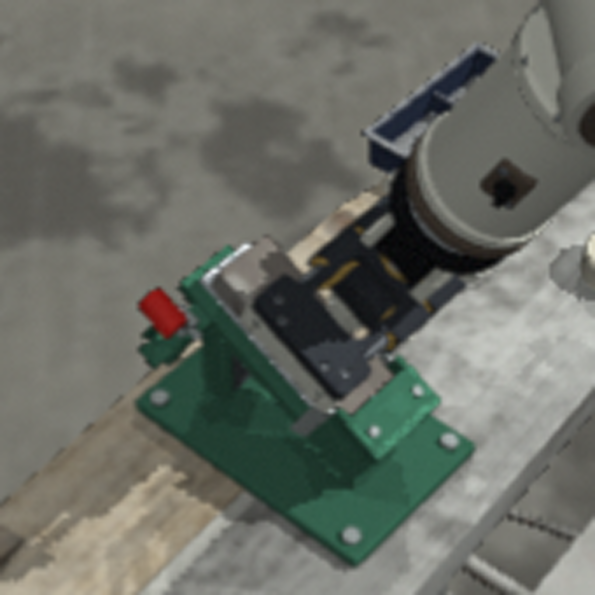

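Emit:
{"name": "move_arm", "arguments": {
  "targets": [
    [[0,0,0,1.5,0,0,0],[0,0,0,2.4,0,0,0],[0,0,0,2.7,0,0,0],[0,0,0,3.0,0,0,0],[0,0,0,3.0,0,0,0]]
  ]
}}

```text
time: 19.98
ee_pos: [544.1, -52.8, 107.8]
orientation: [[0.007, 0.883, 0.469], [1.0, -0.007, -0.003], [0.001, 0.469, -0.883]]
contact_force: [-0.6, 1.1, 0.3]
grip_width: 0.4
```

```bash
python3 - <<'E'
from geo import *
applied([0,0,3.0],[0,0,0])
import st
E
```

```text
t 19.98 q [ 0.75  0.37 -0.76  2.31  1.31  0.22  0.39] grip 0.4
tcp cradle [73.9  0.8 29.6] F cradle [-0.4  1.1  0.5] F world [-0.6  1.1  0.3]
cmd cradle [74.1 -0.3 29.6] ori err vs cmd [ 0.     0.002 -0.001] vs base0 [ 0.     0.002 -0.001]
```

Emit:
{"name": "move_arm", "arguments": {
  "targets": [
    [[0,0,0,0.2,0,0,0],[0,0,0,0.4,0,0,0],[0,0,0,0.4,0,0,0]]
  ]
}}

```text
time: 20.35
ee_pos: [546.1, -52.9, 104.2]
orientation: [[0.008, 0.883, 0.469], [1.0, -0.007, -0.003], [0.001, 0.469, -0.883]]
contact_force: [-0.8, 1.3, -0.1]
grip_width: 0.6
```

```bash
python3 - <<'E'
from geo import *
applied([0,0,.4],[0,0,0])
import st
E
```

```text
t 20.35 q [ 0.73  0.38 -0.75  2.31  1.35  0.22  0.36] grip 0.6
tcp cradle [73.9  0.7 25.5] F cradle [-0.8  1.3  0.3] F world [-0.8  1.3 -0.1]
cmd cradle [74.1 -0.3 25.6] ori err vs cmd [ 0.     0.002 -0.001] vs base0 [ 0.     0.001 -0.001]
```

Emit:
{"name": "move_arm", "arguments": {
  "targets": [
    [[0,0,0,0.2,0,0,0],[0,0,0,0.4,0,0,0],[0,0,0,0.4,0,0,0]]
  ]
}}

```text
time: 20.72
ee_pos: [547.0, -53.0, 102.9]
orientation: [[0.006, 0.882, 0.471], [1.0, -0.004, -0.006], [-0.004, 0.471, -0.882]]
contact_force: [-38.3, 0.5, 57.0]
grip_width: 0.3
```

```bash
python3 - <<'E'
from geo import *
applied([0,0,.4],[0,0,0])
import st
E
```

```text
t 20.73 q [ 0.72  0.38 -0.74  2.31  1.39  0.22  0.32] grip 0.3
tcp cradle [74.1  0.6 23.9] F cradle [-7.1  0.2 68.3] F world [-38.3   0.5  57. ]
cmd cradle [74.1 -0.3 21.6] ori err vs cmd [-0.002 -0.002 -0.004] vs base0 [-0.002 -0.002 -0.004]
```

```bash
python3 - <<'E'
from geo import *
from ik import *
s=ctrl.read_state(); q0=np.array(s["joint_pos"])
def handle(th): return np.array([140,66-112*np.cos(th),30+112*np.sin(th)])
def grab(th,phi,flip,back=12):
    Z=-C[:,2]*np.cos(phi)+C[:,1]*np.sin(phi); X=C[:,0]*flip; R=np.c_[X,np.cross(Z,X),Z]
    return cw(handle(th))+back*Z,R
for flip in (1,-1):
  for phi in (-.5,0,.5):
    for th in (2.08,1.2,.5,0):
        p,R=grab(th,phi,flip); best=None
        for seed in [q0]+[q0+np.random.default_rng(i).normal(0,.5,7) for i in range(8)]:
            q,e,eo=ik(p,R,seed,reg=.01)
            if e<2 and eo<.01:
                m=min((q-lo).min(),(hi-q).min())
                if best is None or m>best[0]: best=(m,q)
        print(flip,phi,th,p.round(0),None if best is None else (round(best[0],2),best[1].round(2)))
E
```

```text
1 -0.5 2.08 [562.  61. 216.] (np.float64(0.37), array([ 0.34,  0.55, -1.15,  2.05,  1.26,  1.33, -1.56]))
1 -0.5 1.2 [558. -34. 222.] (np.float64(0.28), array([ 0.64,  0.5 , -1.26,  2.14,  1.31,  1.23, -1.45]))
1 -0.5 0.5 [582. -92. 177.] (np.float64(0.27), array([ 0.74,  0.68, -1.27,  2.15,  1.52,  1.26, -1.47]))
1 -0.5 0 [ 607. -106.  130.] (np.float64(0.29), array([ 0.72,  0.84, -1.22,  2.13,  1.67,  1.32, -1.52]))
1 0 2.08 [563.  67. 215.] (np.float64(0.24), array([ 0.65,  0.17, -0.95,  2.18,  0.61,  0.45, -0.76]))
1 0 1.2 [559. -28. 221.] (np.float64(0.22), array([ 1.05,  0.17, -1.11,  2.19,  0.4 ,  0.41, -0.36]))
1 0 0.5 [582. -86. 176.] (np.float64(0.21), array([ 1.22,  0.55, -1.33,  2.17,  1.12,  0.56, -0.85]))
1 0 0 [ 607. -100.  129.] (np.float64(0.28), array([ 1.09,  0.64, -1.16,  2.14,  1.31,  0.52, -0.97]))
1 0.5 2.08 [562.  73. 216.] (np.float64(0.26), array([ 1.09,  0.38, -1.04,  2.16, -0.57,  0.46,  0.74]))
1 0.5 1.2 [558. -23. 222.] (np.float64(0.33), array([ 1.36,  0.51, -1.18,  2.09, -0.28,  0.56,  0.64]))
1 0.5 0.5 [582. -80. 177.] (np.float64(0.39), array([ 1.23,
[... 704 characters left out ...]
np.float64(0.11), array([ 1.24,  0.32, -1.4 ,  2.19,  0.76,  0.51,  2.46]))
-1 0 0.5 [582. -86. 176.] (np.float64(0.18), array([ 1.23,  0.59, -1.36,  2.17,  1.16,  0.59,  2.26]))
-1 0 0 [ 607. -100.  129.] (np.float64(0.28), array([ 1.05,  0.6 , -1.1 ,  2.14,  1.26,  0.47,  2.2 ]))
-1 0.5 2.08 [562.  73. 216.] (np.float64(0.25), array([ 0.65,  0.23, -0.49,  2.17, -0.93,  0.61, -2.09]))
-1 0.5 1.2 [558. -23. 222.] (np.float64(0.32), array([ 0.99,  0.3 , -0.65,  2.1 , -0.75,  0.71, -2.08]))
-1 0.5 0.5 [582. -80. 177.] (np.float64(0.4), array([ 0.99,  0.46, -0.59,  2.02, -0.69,  0.68, -2.01]))
-1 0.5 0 [607. -94. 130.] (np.float64(0.43), array([ 0.92,  0.58, -0.53,  1.98, -0.71,  0.62, -1.95]))
```

Emit:
{"name": "move_arm", "arguments": {
  "targets": [
    [[0,0,0,-1,0,0,0],[0,0,0,-4,0,0,0],[0,0,0,-8,0,0,0],[0,0,0,-8,0,0,0]]
  ]
}}

```text
time: 21.22
ee_pos: [510.1, -53.6, 172.4]
orientation: [[0.009, 0.883, 0.47], [1.0, -0.008, -0.005], [-0.0, 0.47, -0.883]]
contact_force: [-0.2, -0.6, 0.9]
grip_width: 0.8
```

```bash
cat >> geo.py <<'E'
def handle(th): return np.array([140,66-112*np.cos(th),30+112*np.sin(th)])
def hR(phi=-.5,flip=1):
    Z=-C[:,2]*np.cos(phi)+C[:,1]*np.sin(phi); X=C[:,0]*flip; return np.c_[X,np.cross(Z,X),Z]
def grab(th,back=12,phi=-.5):
    R=hR(phi); return cw(handle(th))+back*R[:,2],R
E
python3 - <<'E'
from geo import *
from ik import *
applied([0,0,-8],[0,0,0]); s=ctrl.read_state(); q=np.array(s["joint_pos"])
import st
im=ctrl.snapshot("wrist"); save(im,"q_wrist.png"); c=info("wrist"); np.savez("w5.npz",im=im,**c)
im=ctrl.snapshot("scene"); save(im,"q_scene.png",(200,120,370,290),3.5)
R0=load()[1]
w=Ro.from_matrix(R0.T@hR()).as_rotvec(); print("full rot",w.round(3))
pre=grab(2.083,12-65)[0]
for nm,p,f in [("a",cw((100,20,150)),.3),("b",cw((120,80,185)),.7),("pre",pre,1),("on",grab(2.083)[0],1)]:
    R=R0@Ro.from_rotvec(w*f).as_matrix(); show(p,R); q,e,eo=ik(p,R,q,reg=.02); print(nm,p.round(0),q.round(2),round(e,1),round(eo,3))
E
```

```text
t 21.23 q [ 1.23  0.24 -1.24  2.33  0.72  0.3   0.97] grip 0.8
tcp cradle [ 74.2  -0.3 102.5] F cradle [ 0.3 -0.6  0.9] F world [-0.2 -0.6  0.9]
cmd cradle [ 74.1  -0.3 101.6] ori err vs cmd [-0.    -0.001  0.   ] vs base0 [-0.    -0.001  0.   ]
full rot [-0.392 -0.392  1.535]
delta cm [2.03, 2.59, -4.84] rot [-0.118, -0.118, 0.46]  dist 5.8 deg 28.0
a [511. -33. 226.] [ 1.12 -0.1  -1.18  2.34  0.33  0.29  0.69] 0.0 0.0
delta cm [8.03, 4.59, -8.34] rot [-0.274, -0.274, 1.074]  dist 12.5 deg 65.4
b [513.  27. 267.] [ 0.71  0.04 -1.24  2.23  0.95  0.81 -0.78] 0.0 0.0
delta cm [14.66, 6.58, -7.25] rot [-0.392, -0.392, 1.535]  dist 17.6 deg 93.5
pre [536.  93. 266.] [ 0.2   0.36 -1.03  2.01  1.06  1.28 -1.45] 0.0 0.0
delta cm [11.55, 6.58, -1.55] rot [-0.392, -0.392, 1.535]  dist 13.4 deg 93.5
on [562.  61. 216.] [ 0.21  0.45 -0.96  2.05  1.18  1.21 -1.51] 0.0 0.0
```

View pics/q_wrist.png

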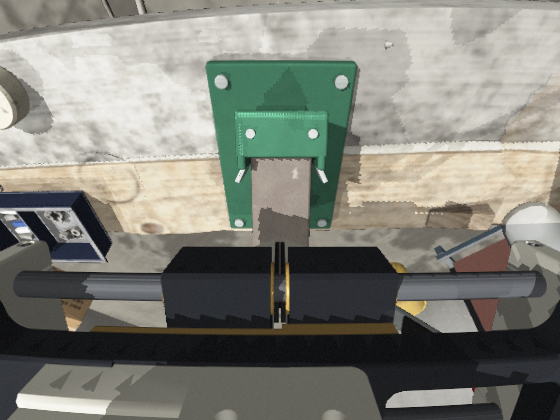

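View pics/q_scene.png

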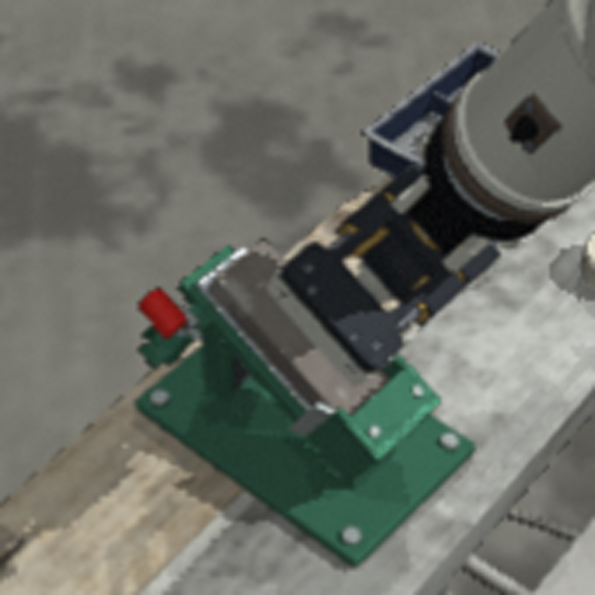

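Emit:
{"name": "move_arm", "arguments": {
  "targets": [
    [[2,2,2.6,-4.8,-0.118,-0.118,0.46],[4.5,2,2.6,-4.8,-0.118,-0.118,0.46],[4.5,2,2.6,-4.8,-0.118,-0.118,0.46],[4.5,8,4.6,-8.3,-0.274,-0.274,1.074],[4.5,8,4.6,-8.3,-0.274,-0.274,1.074],[4.5,8,4.6,-8.3,-0.274,-0.274,1.074],[4.5,8,4.6,-8.3,-0.274,-0.274,1.074],[4.5,14.7,6.6,-7.3,-0.392,-0.392,1.535],[4.5,14.7,6.6,-7.3,-0.392,-0.392,1.535],[4.5,14.7,6.6,-7.3,-0.392,-0.392,1.535],[4.5,14.7,6.6,-7.3,-0.392,-0.392,1.535],[4.5,14.7,6.6,-7.3,-0.392,-0.392,1.535],[4.5,14.7,6.6,-7.3,-0.392,-0.392,1.535]]
  ]
}}

```text
time: 22.95
ee_pos: [480.2, 57.5, 313.9]
orientation: [[0.874, -0.21, 0.439], [0.003, -0.899, -0.438], [0.486, 0.384, -0.785]]
contact_force: [-0.1, 1.0, -0.6]
grip_width: 45.0
```

```bash
python3 - <<'E'
from geo import *
applied([14.7,6.6,-7.3],[-.392,-.392,1.535])
import st
im=ctrl.snapshot("wrist"); save(im,"r_wrist.png"); c=info("wrist"); np.savez("w6.npz",im=im,**c)
print(proj(c,[cw(handle(2.083)),cw(handle(2.0)),cw((150,0,24)),cw((150,24,24)),cw((150,-24,24))]).round(0).tolist())
im=ctrl.snapshot("scene"); save(im,"r_scene.png",(200,120,370,290),3.5)
im=ctrl.snapshot("top"); save(im,"r_top.png",(190,120,350,260),4.5)
E
```

```text
t 22.95 q [ 1.11 -0.31 -1.53  2.13  0.44  0.84 -0.84] grip 45.0
tcp cradle [113.4 110.5 242. ] F cradle [-0.4  1.  -0.5] F world [-0.1  1.  -0.6]
cmd cradle [140.2 146.7 174.6] ori err vs cmd [ 0.051  0.022 -0.001] vs base0 [-0.369 -0.335  1.535]
[[310.0, 142.0], [309.0, 153.0], [303.0, 184.0], [304.0, 169.0], [302.0, 198.0]]
```

View pics/r_wrist.png

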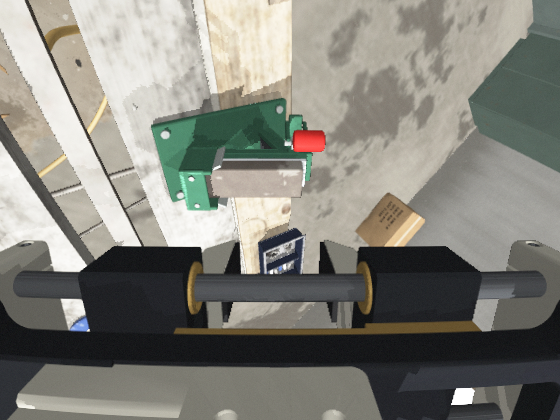

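View pics/r_scene.png

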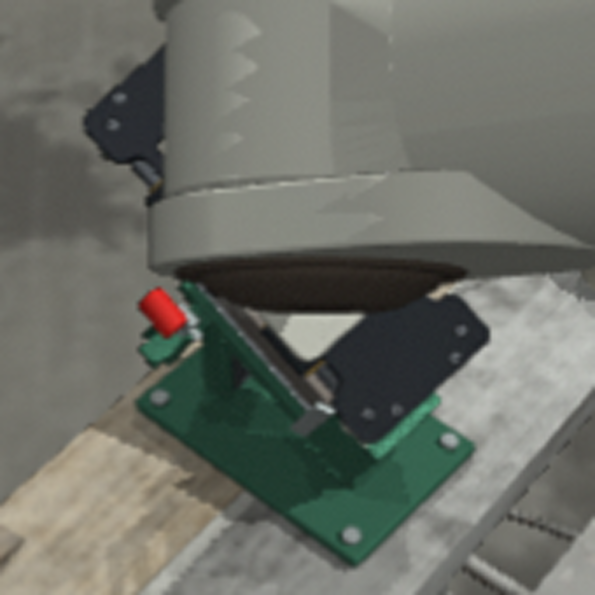

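View pics/r_top.png

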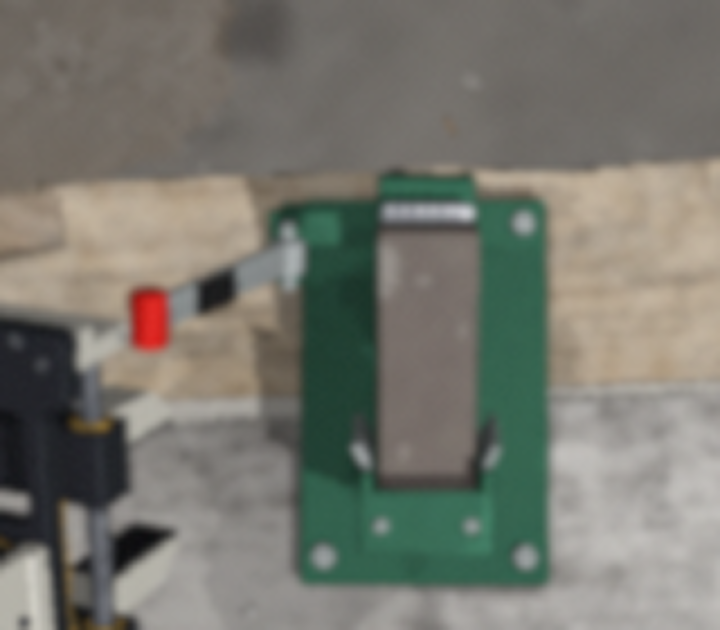

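```bash
python3 - <<'E'
from geo import *
sync()
p=grab(2.083,12-65)[0]; print(p); show(p,hR()); show(p+np.array([0,30,0]),hR())
E
```

```text
[535.87593537  92.7803141  266.4812197 ]
delta cm [2.64, -6.17, 4.57] rot [-0.051, -0.021, 0.002]  dist 8.1 deg 3.1
delta cm [2.66, -8.87, 3.25] rot [-0.051, -0.021, 0.002]  dist 9.8 deg 3.1
```

Emit:
{"name": "move_arm", "arguments": {
  "targets": [
    [[4.5,2.6,-6.2,4.6,-0.05,-0.02,0],[4.5,2.6,-6.2,4.6,-0.05,-0.02,0],[4.5,2.6,-6.2,4.6,-0.05,-0.02,0],[4.5,2.6,-6.2,4.6,-0.05,-0.02,0],[4.5,2.6,-6.2,4.6,-0.05,-0.02,0]]
  ]
}}

```text
time: 23.72
ee_pos: [479.3, 55.3, 312.8]
orientation: [[0.875, -0.212, 0.436], [0.002, -0.897, -0.441], [0.485, 0.387, -0.784]]
contact_force: [-0.3, -0.5, -0.6]
grip_width: 45.0
```

```bash
python3 - <<'E'
from geo import *
applied([2.6,-6.2,4.6],[-.05,-.02,0])
import st
E
```

```text
t 23.73 q [ 1.11 -0.31 -1.53  2.13  0.44  0.84 -0.84] grip 45.0
tcp cradle [112.1 108.3 241.4] F cradle [-0.5 -0.5 -0.4] F world [-0.3 -0.5 -0.6]
cmd cradle [139.6 146.4 173.7] ori err vs cmd [0.046 0.019 0.001] vs base0 [-0.37  -0.34   1.536]
```

```bash
python3 - <<'E'
from geo import *
from ik import *
s=sync(); q=np.array(s["joint_pos"]); print(q.round(3))
def jac(q):
    p0,R0=fk(q,K); J=np.zeros((6,7))
    for i in range(7):
        d=q.copy(); d[i]+=1e-5; p,R=fk(d,K); J[:3,i]=(p-p0)/1e-5/300; J[3:,i]=Ro.from_matrix(R@R0.T).as_rotvec()/1e-5
    return J
J=jac(q); Ji=np.linalg.pinv(J); print("sv",np.linalg.svd(J)[1].round(3))
n=np.linalg.svd(J)[2][-1]; print("null",n.round(2))
R=np.array(s["orientation"])
names=["+wx","+wy","+wz","rx","ry","rz"]
for i in range(6): print(names[i],(Ji[:,i]*(20/300 if i<3 else .1)).round(3))
p=grab(2.083,12-65)[0]
dx=np.r_[(p-s["ee_pos"])/300,Ro.from_matrix(hR()@R.T).as_rotvec()]; print("to pre",(Ji@dx).round(3))
for i in range(3): print("tool rot",i,(Ji[:,3:]@R[:,i]*.1).round(3))
E
```

```text
[ 1.113 -0.306 -1.534  2.132  0.441  0.84  -0.841]
sv [3.331 2.46  1.675 0.842 0.558 0.202]
null [ 0.07 -0.44  0.23 -0.   -0.6  -0.21  0.59]
+wx [ 0.146 -0.001 -0.118 -0.036 -0.003 -0.016  0.019]
+wy [ 0.034 -0.02  -0.065 -0.023 -0.026  0.019 -0.013]
+wz [-0.091  0.02   0.089 -0.023  0.008  0.049  0.017]
rx [-0.127  0.083  0.145  0.014 -0.006 -0.02   0.007]
ry [ 0.129  0.059 -0.121 -0.069 -0.025  0.098  0.084]
rz [-0.149  0.044  0.132  0.047  0.056 -0.052  0.039]
to pre [ 0.803 -0.12  -0.776 -0.122 -0.095 -0.081 -0.01 ]
tool rot 0 [-0.183  0.094  0.191  0.035  0.022 -0.042  0.026]
tool rot 1 [-0.147 -0.054  0.129  0.077  0.046 -0.103 -0.062]
tool rot 2 [ 0.004 -0.024  0.014 -0.001 -0.036 -0.012 -0.065]
```

```bash
cat > sim.py <<'E'
from ik import *
def jac(q):
    p0,R0=fk(q,K); J=np.zeros((6,7))
    for i in range(7):
        d=q.copy(); d[i]+=1e-5; p,R=fk(d,K); J[:3,i]=(p-p0)/1e-5/300; J[3:,i]=Ro.from_matrix(R@R0.T).as_rotvec()/1e-5
    return J
vm=np.array([2.57,2.57,3.14,3.14,3.14,3.14,3.14])*.7
def sim(q,p,R,rows,lam=.03):
    q=q.copy()
    for r in range(rows*4):
        pp,RR=fk(q,K); dx=np.r_[(p-pp)/300,Ro.from_matrix(R@RR.T).as_rotvec()]
        a=min(1,15.6/300/max(1e-9,np.linalg.norm(dx[:3])),.0467/max(1e-9,np.linalg.norm(dx[3:])))
        J=jac(q); dq=J.T@np.linalg.solve(J@J.T+lam**2*np.eye(6),dx*a)
        dq*=min(1,(vm/32/np.maximum(1e-9,np.abs(dq))).min())
        q=np.clip(q+dq,lo+.005,hi-.005)
    pp,RR=fk(q,K); return q,np.linalg.norm(p-pp),np.linalg.norm(Ro.from_matrix(R@RR.T).as_rotvec())
E
python3 - <<'E'
from geo import *
from sim import *
R0=base(0); w=Ro.from_matrix(R0.T@hR()).as_rotvec(); pre=grab(2.083,12-65)[0]
q=np.array([1.23,.24,-1.24,2.33,.72,.3,.97])
for p,f,n in [(cw((100,20,150)),.3,3),(cw((120,80,185)),.7,4),(pre,1,6)]:
    q,e,eo=sim(q,p,R0@Ro.from_rotvec(w*f).as_matrix(),n); print("replay",q.round(2),round(e),round(eo,3))
q0=np.array(ctrl.read_state()["joint_pos"])
print("plans")
for phi1 in (0,.2,-.2):
  for phi2 in (-.5,-.25,0):
    q=q0.copy(); out=[]
    H=handle(2.083)
    for p,R,n in [(cw((140,115,205)),hR(phi1),8),(cw(H)-60*hR(phi2)[:,2],hR(phi2),6),(cw(H)+12*hR(phi2)[:,2],hR(phi2),6)]:
        q,e,eo=sim(q,p,R,n); out.append((round(e),round(eo,2),round(min((q-lo).min(),(hi-q).min()),2)))
    print(phi1,phi2,out,q.round(2))
E
```

```text
replay [ 1.23 -0.13 -1.27  2.34  0.21  0.28  0.81] 0 0.0
replay [ 1.28 -0.3  -1.44  2.23 -0.08  0.48  0.21] 30 0.218
replay [ 1.49 -0.3  -1.54  2.04 -0.14  0.72 -0.38] 78 0.447
plans
0 -0.5 [(0, np.float64(0.0), np.float64(0.17)), (0, np.float64(0.0), np.float64(0.41)), (0, np.float64(0.0), np.float64(0.37))] [ 0.23  0.46 -0.98  2.05  1.19  1.23 -1.52]
0 -0.25 [(0, np.float64(0.0), np.float64(0.17)), (0, np.float64(0.0), np.float64(0.32)), (0, np.float64(0.0), np.float64(0.29))] [ 0.48  0.3  -1.03  2.13  1.06  0.83 -1.31]
0 0 [(0, np.float64(0.0), np.float64(0.17)), (0, np.float64(0.0), np.float64(0.23)), (0, np.float64(0.0), np.float64(0.24))] [ 0.56  0.15 -0.83  2.18  0.55  0.43 -0.7 ]
0.2 -0.5 [(0, np.float64(0.0), np.float64(0.2)), (12, np.float64(0.16), np.float64(0.34)), (0, np.float64(0.0), np.float64(0.37))] [ 0.17  0.42 -0.89  2.05  1.16  1.18 -1.5 ]
0.2 -0.25 [(0, np.float64(0.0), np.float64(0.2)), (0, np.float64(0.0), np.float64(0.31)), (0, np.float64(0.0), np.float64(0.29))] [ 0.38  0.26 -0.91  2.13  1.01  0.79 -1.27]
0.2 0 [(0, np.float64(0.0), np.float64(0.2)), (0, np.float64(0.0), np.float64(0.23)), (0, np.float64(0.0), np.float64(0.23))] [ 0.46  0.13 -0.72  2.18  0.49  0.42 -0.65]
-0.2 -0.5 [(0, np.float64(0.0), np.float64(0.2)), (0, np.float64(0.0), np.float64(0.4)), (0, np.float64(0.0), np.float64(0.37))] [ 0.28  0.5  -1.06  2.05  1.22  1.27 -1.54]
-0.2 -0.25 [(0, np.float64(0.0), np.float64(0.2)), (0, np.float64(0.0), np.float64(0.19)), (0, np.float64(0.0), np.float64(0.29))] [ 0.56  0.35 -1.16  2.13  1.11  0.89 -1.35]
-0.2 0 [(0, np.float64(0.0), np.float64(0.2)), (0, np.float64(0.0), np.float64(0.21)), (0, np.float64(0.0), np.float64(0.24))] [ 0.65  0.17 -0.94  2.18  0.61  0.45 -0.76]
```

```bash
python3 - <<'E'
from geo import *
show(cw((140,115,205)),hR(0))
E
```

```text
delta cm [2.73, -2.19, 3.04] rot [0.453, -0.019, 0.006]  dist 4.6 deg 26.0
```

Emit:
{"name": "move_arm", "arguments": {
  "targets": [
    [[4.5,0,0,0,0.2,-0.02,0],[4.5,2.7,-2.2,3,0.453,-0.02,0],[4.5,2.7,-2.2,3,0.453,-0.02,0],[4.5,2.7,-2.2,3,0.453,-0.02,0],[4.5,2.7,-2.2,3,0.453,-0.02,0],[4.5,2.7,-2.2,3,0.453,-0.02,0],[4.5,2.7,-2.2,3,0.453,-0.02,0]]
  ]
}}

```text
time: 24.6
ee_pos: [520.6, 62.5, 294.0]
orientation: [[0.884, -0.003, 0.468], [-0.001, -1.0, -0.005], [0.468, 0.004, -0.884]]
contact_force: [0.5, 0.5, -1.0]
grip_width: 44.7
```

```bash
python3 - <<'E'
from geo import *
applied([2.7,-2.2,3],[.453,-.02,0])
import st
from sim import *
q0=np.array(ctrl.read_state()["joint_pos"])
H=handle(2.083)
for phi2 in (-.25,-.5):
    q=q0.copy(); R=hR(phi2)
    for b in (-60,12):
        p=cw(H)+b*R[:,2]; q,e,eo=sim(q,p,R,6); print(phi2,b,q.round(2),round(e),round(eo,2)); show(p,R)
E
```

```text
t 24.6 q [ 0.75 -0.13 -0.91  2.17 -0.02  0.57 -0.18] grip 44.7
tcp cradle [139.7 115.9 205.5] F cradle [-0.   0.5 -1.1] F world [ 0.5  0.5 -1. ]
cmd cradle [139.7 115.2 205.3] ori err vs cmd [-0.001  0.    -0.002] vs base0 [ 1.000e-03 -2.000e-03  1.564e+00]
-0.25 -60 [ 0.67  0.12 -1.23  2.1   0.8   0.87 -1.11] 0 0.0
delta cm [0.05, -2.05, 1.95] rot [-0.25, 0.001, 0.005]  dist 2.8 deg 14.3
-0.25 12 [ 0.51  0.32 -1.08  2.13  1.08  0.86 -1.32] 0 0.0
delta cm [0.05, -0.27, 8.93] rot [-0.25, 0.001, 0.005]  dist 8.9 deg 14.3
-0.5 -60 [ 0.24  0.37 -1.09  2.01  1.06  1.31 -1.46] 0 0.0
delta cm [0.05, -3.44, 2.5] rot [-0.5, 0.001, 0.006]  dist 4.3 deg 28.6
-0.5 12 [ 0.25  0.47 -1.01  2.05  1.2   1.24 -1.53] 0 0.0
delta cm [0.05, 0.01, 8.82] rot [-0.5, 0.001, 0.006]  dist 8.8 deg 28.6
```

Emit:
{"name": "move_arm", "arguments": {
  "targets": [
    [[4.5,0,-1,1,-0.12,0,0],[4.5,0,-2.1,1.9,-0.25,0,0.005],[4.5,0,-2.1,1.9,-0.25,0,0.005],[4.5,0,-2.1,1.9,-0.25,0,0.005],[4.5,0,-2.1,1.9,-0.25,0,0.005],[4.5,0,-2.1,1.9,-0.25,0,0.005]]
  ]
}}

```text
time: 25.35
ee_pos: [529.2, 82.5, 276.9]
orientation: [[0.884, -0.124, 0.451], [-0.007, -0.968, -0.251], [0.468, 0.219, -0.856]]
contact_force: [-1.5, 0.4, 0.4]
grip_width: 44.8
```

```bash
python3 - <<'E'
from geo import *
applied([0,-2.1,1.9],[-.25,0,.005])
import st
s=ctrl.read_state(); im=ctrl.snapshot("wrist"); save(im,"s_wrist.png"); c=info("wrist"); np.savez("w7.npz",im=im,**c)
print(proj(c,[cw(handle(2.083)),cw(handle(2.083)+[13,0,0]),cw(handle(2.083)-[13,0,0]),cw(handle(2.0))]).round(0).tolist())
p,R=grab(2.083,12,-.25); show(p,R)
from sim import *
q=np.array(s["joint_pos"]); q,e,eo=sim(q,p,R,6); print(q.round(2),e,eo)
for th in np.arange(1.9,-.01,-.2): 
    p,R=grab(th,12,-.25); q,e,eo=sim(q,p,R,2); print(round(th,1),q.round(2),round(e,1),round(eo,3))
E
```

```text
t 25.35 q [ 0.64  0.13 -1.2   2.11  0.81  0.87 -1.12] grip 44.8
tcp cradle [139.1 136.  186.4] F cradle [-1.2  0.4  1. ] F world [-1.5  0.4  0.4]
cmd cradle [139.5 136.2 186.3] ori err vs cmd [ 0.    -0.001 -0.   ] vs base0 [-0.195 -0.198  1.561]
[[281.0, 223.0], [298.0, 223.0], [264.0, 223.0], [281.0, 235.0]]
delta cm [0.05, 0.03, 7.26] rot [0.0, 0.001, 0.001]  dist 7.3 deg 0.1
[ 0.51  0.31 -1.07  2.13  1.07  0.85 -1.32] 5.102072882157313e-13 5.569583908649235e-16
1.9 [ 0.58  0.27 -1.09  2.14  1.03  0.81 -1.25] 0.0 0.0
1.7 [ 0.66  0.24 -1.11  2.16  1.    0.77 -1.18] 0.0 0.0
1.5 [ 0.72  0.22 -1.11  2.17  0.98  0.73 -1.13] 0.0 0.0
1.3 [ 0.77  0.21 -1.1   2.18  0.98  0.69 -1.09] 0.0 0.0
1.1 [ 0.8   0.23 -1.08  2.19  1.01  0.66 -1.07] 0.0 0.0
0.9 [ 0.8   0.26 -1.05  2.19  1.06  0.64 -1.08] 0.0 0.0
0.7 [ 0.79  0.3  -1.    2.19  1.14  0.62 -1.11] 0.0 0.0
0.5 [ 0.77  0.35 -0.96  2.19  1.22  0.61 -1.16] 0.0 0.0
0.3 [ 0.74  0.4  -0.91  2.18  1.31  0.6  -1.22] 0.0 0.0
0.1 [ 0.7   0.45 -0.86  2.17  1.39  0.6  -1.28] 0.0 0.0
```

View pics/s_wrist.png

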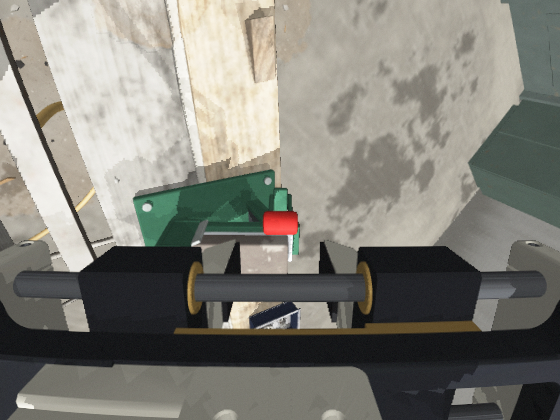

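Emit:
{"name": "move_arm", "arguments": {
  "targets": [
    [[4.5,0,0,3,0,0,0],[4.5,0,0,5.5,0,0,0],[4.5,0,0,7.2,0,0,0],[4.5,0,0,7.2,0,0,0],[2,0,0,7.2,0,0,0],[2,0,0,7.2,0,0,0],[2,0,0,7.2,0,0,0],[2,0,0,7.2,0,0,0]]
  ],
  "force": 10
}}

```text
time: 26.4
ee_pos: [562.0, 65.1, 215.9]
orientation: [[0.883, -0.124, 0.452], [-0.007, -0.968, -0.251], [0.469, 0.219, -0.856]]
contact_force: [-4.3, 1.3, 4.3]
grip_width: 25.8
```

```bash
python3 - <<'E'
from geo import *
applied([0,0,7.2],[0,0,0])
import st
im=ctrl.snapshot("wrist"); save(im,"t_wrist.png")
p0,R0=load(); H0=handle(2.083)
for th in (1.9,1.7,1.5,1.3,1.1,.9,.7,.5,.3,.15,.05,0,-.03):
    d=R0.T@(C@(handle(th)-H0))/10; print(th,d.round(2).tolist())
E
```

```text
t 26.4 q [ 0.52  0.32 -1.08  2.13  1.08  0.86 -1.32] grip 25.8
tcp cradle [139.6 118.9 117.1] F cradle [-1.8  1.2  5.9] F world [-4.3  1.3  4.3]
cmd cradle [139.5 118.4 116.5] ori err vs cmd [ 0.     0.001 -0.   ] vs base0 [-0.196 -0.196  1.561]
1.9 [-0.0, 2.02, -0.35]
1.7 [-0.0, 4.25, -0.3]
1.5 [-0.0, 6.43, 0.19]
1.3 [-0.0, 8.48, 1.1]
1.1 [-0.0, 10.29, 2.4]
0.9 [-0.0, 11.82, 4.04]
0.7 [-0.0, 12.99, 5.95]
0.5 [0.0, 13.75, 8.05]
0.3 [0.0, 14.09, 10.26]
0.15 [0.01, 14.05, 11.94]
0.05 [0.01, 13.88, 13.04]
0 [0.01, 13.75, 13.59]
-0.03 [0.01, 13.67, 13.91]
```

View pics/t_wrist.png

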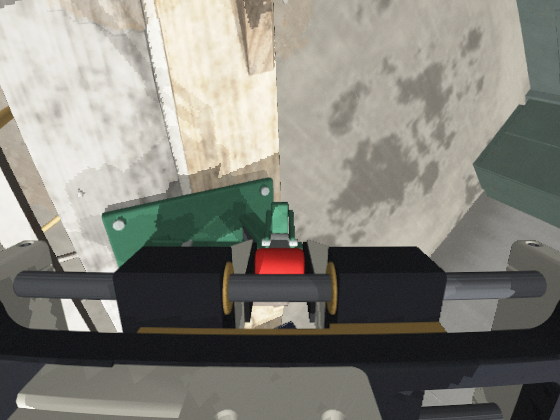

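Emit:
{"name": "move_arm", "arguments": {
  "targets": [
    [[2,0,1,-0.2,0,0,0],[2,0,2,-0.35,0,0,0],[2,0,3.1,-0.35,0,0,0],[2,0,4.25,-0.3,0,0,0],[2,0,5.35,-0.1,0,0,0],[2,0,6.43,0.19,0,0,0],[2,0,7.5,0.6,0,0,0],[2,0,8.48,1.1,0,0,0],[2,0,8.48,1.1,0,0,0]]
  ]
}}

```text
time: 27.58
ee_pos: [556.6, -22.3, 224.2]
orientation: [[0.884, -0.127, 0.451], [-0.009, -0.967, -0.253], [0.468, 0.22, -0.856]]
contact_force: [-0.4, -2.0, 0.5]
grip_width: 25.9
```

```bash
python3 - <<'E'
from geo import *
p0,R0=load(); store(p0,R0)
applied([0,8.48,1.1],[0,0,0])
import st
s=ctrl.read_state(); tc=wc(np.array(s["ee_pos"])-12*np.array(s["orientation"])[:,2]); print("handle est",tc.round(1), "th",np.arctan2(tc[2]-30,66-tc[1]).round(3),"r",np.hypot(tc[2]-30,66-tc[1]).round(1))
im=ctrl.snapshot("scene"); save(im,"u_scene.png",(200,120,370,290),3.5)
H0=handle(1.3); R0=load()[1]
for th in (1.2,1.1,1.,.9,.8,.7,.6,.5,.4,.3,.2,.15,.1,.05,0,-.03):
    d=R0.T@(C@(handle(th)-H0))/10; print(th,d.round(2).tolist())
E
```

```text
t 27.57 q [ 0.77  0.22 -1.1   2.18  1.    0.7  -1.1 ] grip 25.9
tcp cradle [139.3  31.4 126.6] F cradle [-0.1 -2.   0.6] F world [-0.4 -2.   0.5]
cmd cradle [139.5  33.5 126.9] ori err vs cmd [-0.002 -0.001  0.002] vs base0 [-0.196 -0.199  1.563]
handle est [139.4  34.4 138.2] th 1.287 r 112.8
1.2 [0.0, 0.94, 0.6]
1.1 [0.0, 1.82, 1.3]
1.0 [0.0, 2.62, 2.08]
0.9 [0.0, 3.34, 2.94]
0.8 [0.0, 3.98, 3.86]
0.7 [0.0, 4.51, 4.84]
0.6 [0.0, 4.95, 5.87]
0.5 [0.0, 5.28, 6.94]
0.4 [0.01, 5.5, 8.04]
0.3 [0.01, 5.61, 9.16]
0.2 [0.01, 5.61, 10.28]
0.15 [0.01, 5.57, 10.83]
0.1 [0.01, 5.5, 11.39]
0.05 [0.01, 5.4, 11.94]
0 [0.01, 5.28, 12.49]
-0.03 [0.01, 5.19, 12.81]
```

View pics/u_scene.png

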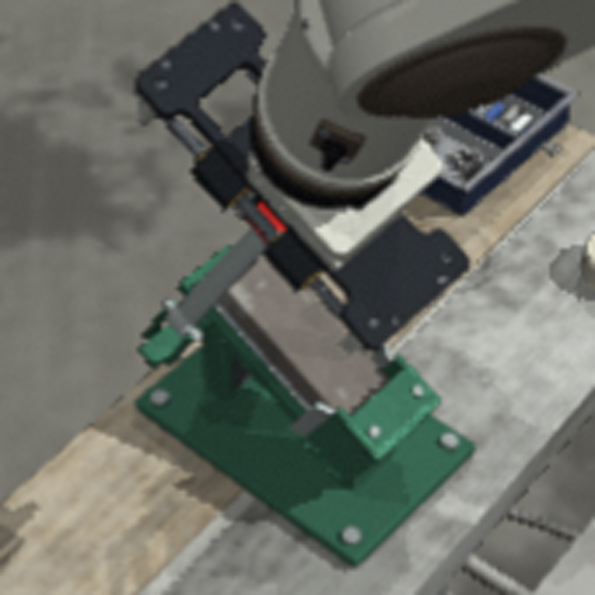

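Emit:
{"name": "move_arm", "arguments": {
  "targets": [
    [[2,0,0.94,0.6,0,0,0],[2,0,1.82,1.3,0,0,0],[2,0,2.62,2.08,0,0,0],[2,0,3.34,2.94,0,0,0],[2,0,3.98,3.86,0,0,0],[2,0,4.51,4.84,0,0,0],[2,0,4.95,5.87,0,0,0],[2,0,5.28,6.94,0,0,0],[2,0,5.5,8.04,0,0,0],[2,0,5.61,9.16,0,0,0],[2,0,5.61,10.28,0,0,0],[2,0,5.61,10.28,0,0,0]]
  ]
}}

```text
time: 29.12
ee_pos: [596.4, -101.8, 147.9]
orientation: [[0.884, -0.126, 0.45], [-0.009, -0.968, -0.252], [0.468, 0.219, -0.856]]
contact_force: [1.5, -5.1, -1.2]
grip_width: 26.1
```

```bash
python3 - <<'E'
from geo import *
applied([0,5.61,10.28],[0,0,0])
import st
s=ctrl.read_state(); tc=wc(np.array(s["ee_pos"])-12*np.array(s["orientation"])[:,2]); print("handle est",tc.round(1), "th",np.arctan2(tc[2]-30,66-tc[1]).round(3),"r",np.hypot(tc[2]-30,66-tc[1]).round(1))
H0=handle(.2); R0=load()[1]
for th in (.15,.1,.05,0,-.03,-.05):
    d=R0.T@(C@(handle(th)-H0))/10; print(th,d.round(2).tolist())
E
```

```text
t 29.12 q [ 0.73  0.43 -0.89  2.17  1.34  0.62 -1.24] grip 26.1
tcp cradle [139.2 -47.7  40.3] F cradle [ 0.8 -5.1 -1.8] F world [ 1.5 -5.1 -1.2]
cmd cradle [139.4 -46.3  41.1] ori err vs cmd [-0.001 -0.001  0.001] vs base0 [-0.195 -0.199  1.563]
handle est [139.3 -44.7  51.9] th 0.195 r 112.9
0.15 [0.0, -0.04, 0.56]
0.1 [0.0, -0.11, 1.11]
0.05 [0.0, -0.21, 1.67]
0 [0.0, -0.33, 2.21]
-0.03 [0.0, -0.42, 2.54]
-0.05 [0.0, -0.49, 2.75]
```

Emit:
{"name": "move_arm", "arguments": {
  "targets": [
    [[2,0,-0.04,0.56,0,0,0],[2,0,-0.1,1.1,0,0,0],[2,0,-0.2,1.65,0,0,0],[2,0,-0.3,2.0,0,0,0],[2,0,-0.33,2.2,0,0,0],[2,0,-0.33,2.2,0,0,0]]
  ]
}}

```text
time: 29.88
ee_pos: [606.4, -103.9, 129.1]
orientation: [[0.884, -0.126, 0.451], [-0.008, -0.967, -0.253], [0.468, 0.22, -0.856]]
contact_force: [0.6, -6.0, -0.2]
grip_width: 26.0
```

```bash
cat > hs.py <<'E'
from geo import *
s=ctrl.read_state(); tc=wc(np.array(s["ee_pos"])-12*np.array(s["orientation"])[:,2]); print("handle est",tc.round(1), "th",np.arctan2(tc[2]-30,66-tc[1]).round(3),"r",np.hypot(tc[2]-30,66-tc[1]).round(1))
E
python3 - <<'E'
from geo import *
applied([0,-.33,2.2],[0,0,0])
import st,hs
E
```

```text
t 29.88 q [ 0.7   0.48 -0.86  2.16  1.42  0.63 -1.3 ] grip 26.0
tcp cradle [139.3 -49.7  19. ] F cradle [ 0.5 -5.9 -0.5] F world [ 0.6 -6.  -0.2]
cmd cradle [139.4 -48.5  19. ] ori err vs cmd [-0.002 -0.     0.001] vs base0 [-0.196 -0.199  1.562]
handle est [139.3 -46.7  30.6] th 0.005 r 112.7
```

Emit:
{"name": "move_arm", "arguments": {
  "targets": [
    [[2,0,-0.03,0.15,0,0,0],[2,0,-0.06,0.3,0,0,0],[2,0,-0.06,0.3,0,0,0]]
  ]
}}

```text
time: 30.25
ee_pos: [607.8, -103.9, 126.5]
orientation: [[0.884, -0.125, 0.451], [-0.008, -0.967, -0.253], [0.468, 0.22, -0.856]]
contact_force: [0.4, -5.2, -1.0]
grip_width: 26.0
```

```bash
python3 - <<'E'
from geo import *
applied([0,-.06,.3],[0,0,0])
import st,hs
im=ctrl.snapshot("wrist"); save(im,"v_wrist.png"); im=ctrl.snapshot("scene"); save(im,"v_scene.png",(200,120,370,290),3.5)
E
```

```text
t 30.25 q [ 0.69  0.49 -0.86  2.16  1.43  0.63 -1.31] grip 26.0
tcp cradle [139.3 -49.7  15.9] F cradle [-0.  -5.2 -1.1] F world [ 0.4 -5.2 -1. ]
cmd cradle [139.4 -48.7  16. ] ori err vs cmd [-0.001 -0.     0.001] vs base0 [-0.196 -0.199  1.562]
handle est [139.3 -46.7  27.6] th -0.022 r 112.8
```

View pics/v_scene.png

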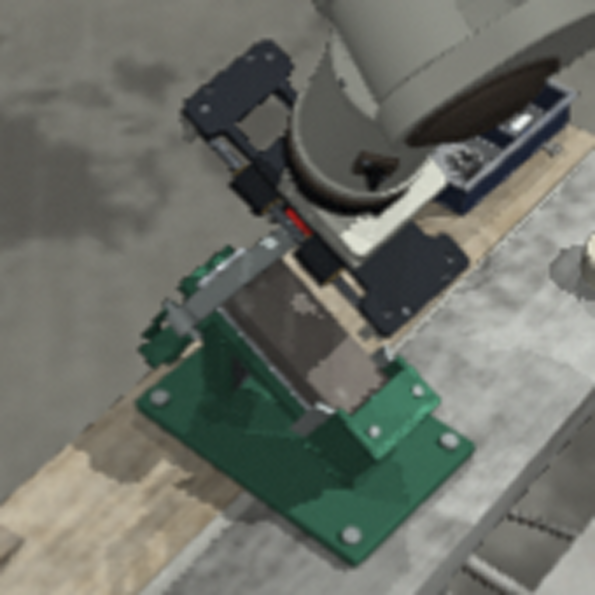

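Emit:
{"name": "move_arm", "arguments": {
  "targets": [
    [[2,0,-0.03,0.15,0,0,0],[2,0,-0.06,0.3,0,0,0],[2,0,-0.06,0.3,0,0,0]]
  ]
}}

```text
time: 30.72
ee_pos: [609.2, -103.8, 123.9]
orientation: [[0.884, -0.125, 0.451], [-0.008, -0.968, -0.253], [0.468, 0.22, -0.856]]
contact_force: [-1.2, -4.6, 2.3]
grip_width: 26.0
```

```bash
python3 - <<'E'
from geo import *
applied([0,-.06,.3],[0,0,0])
import st,hs
E
```

```text
t 30.73 q [ 0.69  0.5  -0.85  2.16  1.44  0.63 -1.32] grip 26.0
tcp cradle [139.3 -49.6  13. ] F cradle [ 0.1 -4.6  2.6] F world [-1.2 -4.6  2.3]
cmd cradle [139.4 -48.9  12.9] ori err vs cmd [-0.001 -0.     0.   ] vs base0 [-0.196 -0.198  1.562]
handle est [139.3 -46.6  24.6] th -0.048 r 112.7
```

Emit:
{"name": "move_arm", "arguments": {
  "targets": [
    [[2,0,-0.03,0.15,0,0,0],[2,0,-0.06,0.3,0,0,0],[2,0,-0.06,0.3,0,0,0]]
  ]
}}

```text
time: 31.1
ee_pos: [610.4, -103.2, 121.6]
orientation: [[0.883, -0.124, 0.452], [-0.007, -0.968, -0.252], [0.469, 0.22, -0.856]]
contact_force: [-5.9, -2.8, 8.5]
grip_width: 25.8
```

```bash
python3 - <<'E'
from geo import *
applied([0,-.06,.3],[0,0,0])
import st,hs
im=ctrl.snapshot("top"); save(im,"w_top.png",(210,130,350,260),5)
E
```

```text
t 31.1 q [ 0.68  0.5  -0.85  2.16  1.45  0.63 -1.33] grip 25.8
tcp cradle [139.3 -49.   10.4] F cradle [-1.2 -2.9 10.2] F world [-5.9 -2.8  8.5]
cmd cradle [139.4 -49.    9.9] ori err vs cmd [-0.001  0.    -0.001] vs base0 [-0.196 -0.198  1.561]
handle est [139.3 -46.   22. ] th -0.071 r 112.3
```

View pics/w_top.png

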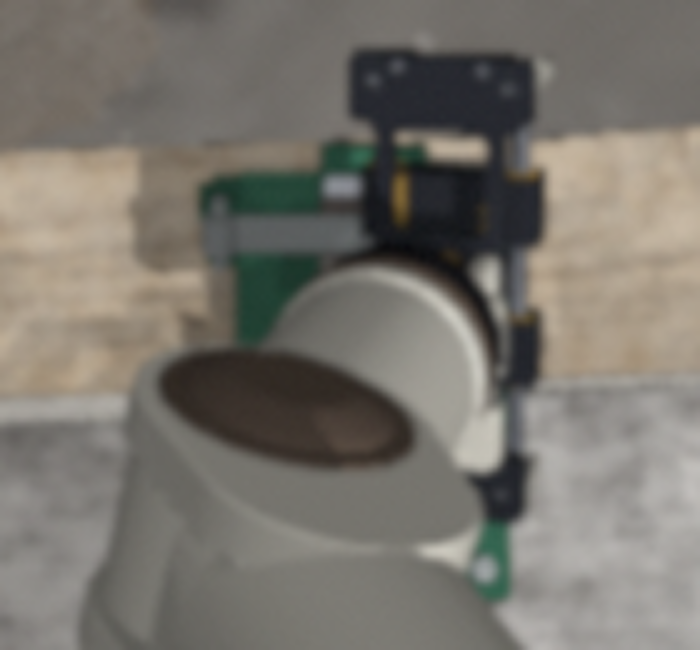

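View pics/v_wrist.png

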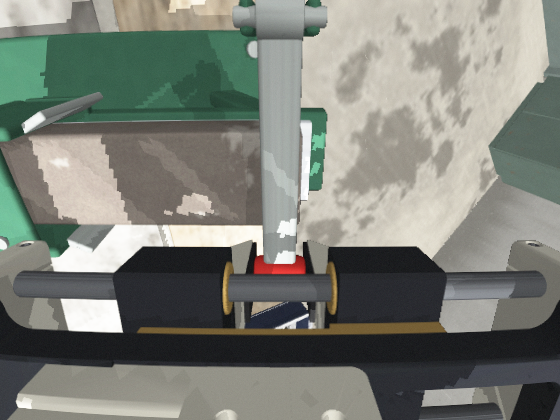

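Emit:
{"name": "move_arm", "arguments": {
  "targets": [
    [[2,0,-0.03,0.1,0,0,0],[2,0,-0.04,0.2,0,0,0],[2,0,-0.04,0.2,0,0,0]]
  ]
}}

```text
time: 31.52
ee_pos: [611.4, -102.7, 119.9]
orientation: [[0.883, -0.123, 0.452], [-0.006, -0.968, -0.252], [0.469, 0.219, -0.856]]
contact_force: [-6.3, -2.5, 10.3]
grip_width: 25.8
```

```bash
python3 - <<'E'
from geo import *
applied([0,-.04,.2],[0,0,0])
import st,hs
R=np.array(s0["orientation"]) if 0 else None
E
```

```text
t 31.52 q [ 0.68  0.51 -0.85  2.15  1.46  0.63 -1.33] grip 25.8
tcp cradle [139.4 -48.5   8.4] F cradle [-0.7 -2.6 12. ] F world [-6.3 -2.5 10.3]
cmd cradle [139.4 -49.1   7.8] ori err vs cmd [-0.     0.001 -0.001] vs base0 [-0.196 -0.197  1.56 ]
handle est [139.4 -45.5  20. ] th -0.089 r 112.0
```

Emit:
{"name": "move_arm", "arguments": {
  "targets": [
    [[4.5,0,0,0,0,0,0],[4.5,0,0,0,0,0,0],[4.5,0,0,0,0,0,0],[4.5,0,0,-1.5,0,0,0],[4.5,0,0,-4,0,0,0],[4.5,0,0,-8,0,0,0],[4.5,0,0,-10,0,0,0],[4.5,0,0,-10,0,0,0]]
  ]
}}

```text
time: 32.52
ee_pos: [567.1, -77.8, 206.4]
orientation: [[0.882, -0.124, 0.454], [-0.006, -0.968, -0.252], [0.471, 0.22, -0.854]]
contact_force: [0.7, 0.6, -0.4]
grip_width: 45.1
```

```bash
python3 - <<'E'
from geo import *
applied([0,0,-10],[0,0,0])
import st
im=ctrl.snapshot("wrist"); save(im,"x_wrist.png"); c=info("wrist"); np.savez("w8.npz",im=im,**c)
for th in (0,.08,.2): print(th,proj(c,[cw(handle(th)),cw(handle(th)+[13,0,0]),cw(handle(th)-[13,0,0])]).round(1).tolist())
for n,q in {"stone end L":(150,24,24),"R":(150,-24,24),"bedL":(156,22,0),"bedR":(156,-22,0)}.items(): print(n,proj(c,cw(q)).round(1))
im=ctrl.snapshot("scene"); save(im,"x_scene.png",(200,120,370,290),3.5)
E
```

```text
t 32.52 q [ 0.83  0.26 -1.03  2.19  1.07  0.62 -1.05] grip 45.1
tcp cradle [140.7 -24.  105.7] F cradle [ 0.5  0.6 -0.7] F world [ 0.7  0.6 -0.4]
cmd cradle [139.5 -24.4 104.7] ori err vs cmd [-0.001  0.003 -0.001] vs base0 [-0.198 -0.195  1.56 ]
0 [[279.7, 219.2], [295.6, 219.2], [263.7, 219.2]]
0.08 [[279.7, 224.8], [296.1, 224.9], [263.2, 224.8]]
0.2 [[279.7, 232.5], [297.1, 232.5], [262.3, 232.4]]
stone end L [[293.7 132.1]]
R [[292.3 191.8]]
bedL [[300.  126.2]]
bedR [[298.2 177.1]]
```

View pics/x_wrist.png

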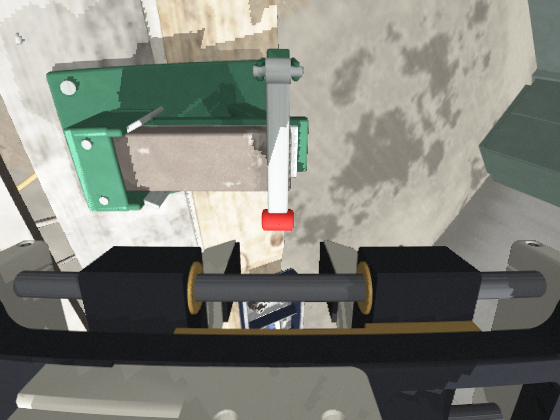

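View pics/x_scene.png

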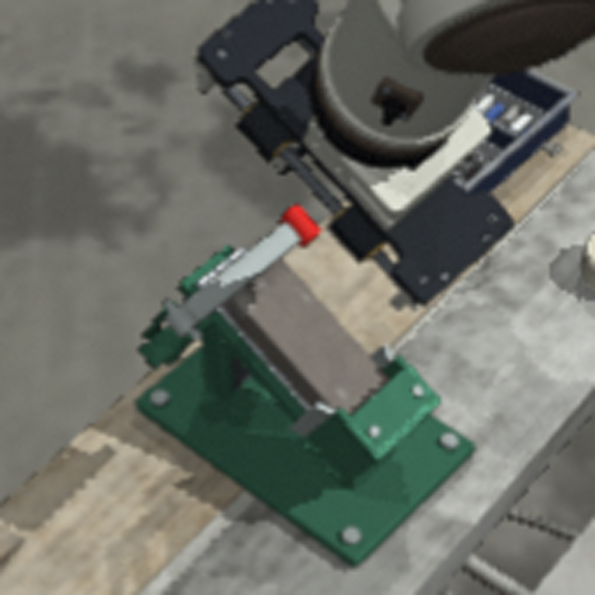

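```bash
python3 - <<'E'
from geo import *
cs={}; obs={}
for n in ["wrist","scene","top"]:
    im=ctrl.snapshot(n); c=info(n); cs[n]=c
    hsv=cv2.cvtColor(im,cv2.COLOR_RGB2HSV); m=(((hsv[...,0]<8)|(hsv[...,0]>172))&(hsv[...,1]>180)&(hsv[...,2]>90)).astype(np.uint8)
    k,l,st_,ce=cv2.connectedComponentsWithStats(m)
    pr=proj(c,cw(handle(0)))[0]
    for i in range(1,k):
        if st_[i,4]>15 and np.linalg.norm(ce[i]-pr)<40: print(n,ce[i].round(1),st_[i],"pred0",pr.round(1),"pred.08",proj(c,cw(handle(.08)))[0].round(1)); obs[n]=ce[i]
if len(obs)>1:
    X,e=tri([(cs[n],obs[n]) for n in obs]); t=wc(X); print(t.round(1),np.round(e,1),"th",np.arctan2(t[2]-30,66-t[1]))
    X,e=tri([(cs[n],obs[n]) for n in ["wrist","scene"] if n in obs]); print(wc(X).round(1))
w=np.load("w8.npz"); save(w["im"],"x_crop.png",(40,30,340,250),2.6)
E
```

```text
wrist [279.1 215.9] [264 209  31  18 274] pred0 [281.1 219.6] pred.08 [281.1 225.3]
scene [285.8 183.4] [281 179  10  11  55] pred0 [285.4 184.2] pred.08 [286.7 182.7]
[137.9 -24.7  63.1] [2.1 2.1] th 0.35003677978808456
[137.9 -24.7  63.1]
```

View pics/x_crop.png

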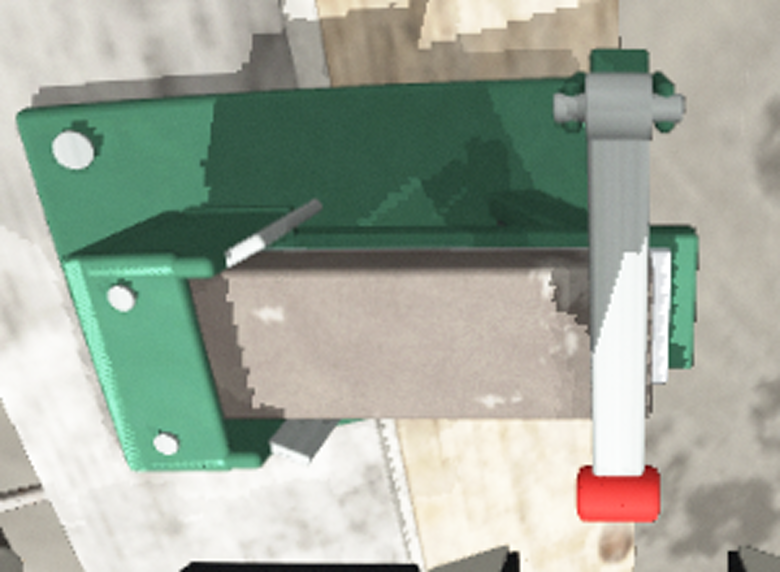

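```bash
python3 - <<'E'
from geo import *
im=ctrl.snapshot("scene"); save(im,"y_scene.png")
s=ctrl.read_state(); print(s["time"],np.round(s["contact_force"],1),np.round(s["qvel"],3).max())
for t in ["jar_centre","felt_centre","wedge_centre"]: print(t,[(round(d["conf"],2),np.round(d["position"])) for d in ctrl.silhouettes(t,"scene")[:2]])
E
```

```text
32.825 [ 0.4 -0.4 -0.7] 0.003
jar_centre [(0.63, array([298., 150.]))]
felt_centre [(0.65, array([194., 377.]))]
wedge_centre [(0.58, array([284., 188.]))]
```

View pics/y_scene.png

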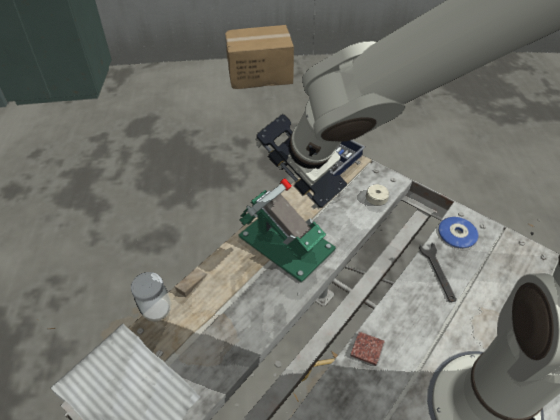

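The jar (150,298), felt wheel (377,194) and wedge (188,284) are where they started. The stone sits under the hood with the strap lying across it, and the gripper is clear of everything.

```bash
python3 -c "
from workcell import ctrl
print(ctrl.close_job())"
```

```text
the job is handed in; nothing more can be done
None
```

The stone is on the bed, slid down against the stop, with the clamp shut over it and released. I handed the job in at about 33 s; the system gave no verdict.

- **Stop:** when I slid the stone down, it stopped firmly. Pushing harder raised the force to about 12 N with no further movement.
- **Pressed down:** I pressed on the stone with the clamp still open. There was no force at 25.5 mm in the cradle frame, then a hard stop at 23.9 mm with 68 N. The stone's top should be at 24 mm on the bottomed bed, so I take it as fully down. I never felt the bed sink, because by then it was already at the bottom. It had probably gone down while I slid the stone.
- **Clamp:** I swung the handle over its arc until it met a firm stop. In the last wrist and scene pictures the handle is where a shut clamp should be, to within about 2 pixels; 0.08 rad would be about 6 pixels in the wrist picture.
- **Final state:** in the last picture the stone is within about 1–2 mm of home. The jar and wedge are within 4 pixels of where they started, and the felt wheel shows no visible change. The gripper read under 1 N and was touching nothing.

**What went wrong or disagreed:**
- My first approach to the bed ran into joint limits, and the stone rested on the hood with about 10 N. I backed off and used a less tilted approach.
- The arm also stuck once at its joint limits on the way to the clamp, in free air.
- A rough height from triangulating the red handle gave 0.35 rad. I discarded it because the baseline was short and the colour outline was off. The force at the stop and the individual pictures contradict it.

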